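# Check rough crystals in the ultraviolet cabinet

## Task

Put all the rough crystals from the bench into the aluminium sample pan in the cabinet's open drawer, push the drawer fully home and click the lamp selector to its third click clockwise from off; leave it there for ten seconds, then turn it back to off. Then pull the drawer out, lift the pan over the white stock box and tip the crystals out of it into the box; any that miss go in too. Set the empty pan flat in the drawer again and shut the drawer fully, leaving the selector off and the bottles and tools on the bench where they are.

Things in the scene. Friction and masses are not known exactly. Their poses are not given: they have to be found in the camera images.
- rhomb_mid (a point): rough crystal: a pale cream cleavage rhomb, 72 x 34 x 30 mm (x, y, z of its own frame), its ends slanting so that it looks like a leaning block from above; loose on the bench, 65 to 80 g; this point is its centre (half-way up), its own x lies along its length. May be absent from a start (then None).
- wedge_mid (a point): rough crystal: a dull pinkish block with bevelled ends, 68 x 35 x 31 mm (x, y, z of its own frame); loose on the bench, 65 to 80 g; this point is its centre (half-way up), its own x lies along its length. May be absent from a start (then None).
- column_mid (a point): rough crystal: a dark eight-sided column with flat ends, 68 x 32 x 32 mm (x, y, z of its own frame); loose on the bench, 65 to 80 g; this point is its centre (half-way up), its own x lies along its length. May be absent from a start (then None).
- point_mid (a point): rough crystal: a greyish clear crystal tapering to a point at +x, 70 x 33 x 30 mm (x, y, z of its own frame; full section only from x = -26 to 12 mm); loose on the bench, 65 to 80 g; this point is its centre (half-way up), its own x lies along its length. May be absent from a start (then None).
- tray_middle (a point): the sample pan: bright aluminium sheet, 166 (x) x 160 (y) mm outside, floor 2.5 mm thick, walls 20 mm high and 3 to 4 mm thick at both sides (y) and at the back (+x), OPEN at its front edge (-x), black grip at the back; 0.16 kg, loose, standing in the drawer. This point: centre of the pan's floor, on its upper side, 2.5 mm above its underside; inside, the floor reaches from x = -83 to 78 mm and y = +-77 mm of it
- tray_mouth (a point): middle of the pan's open front edge (83 mm from tray_middle along the pan's -x), on the floor's upper side; same axes as tray_middle
- tray_grip (a point): the pan's grip: black upright bar 56 long (along the pan's x) x 12 thick (y) x 28 mm high (z) behind the back wall; this point is 2 mm beyond its centre along x, half-way up: 112 mm from tray_middle along +x, 34 mm above the pan's underside; same axes as tray_middle
- drawer (a joint): the cabinet's sample drawer: 0 = fully home, 0.205 m = fully out (as it starts); rubs with about 1.5 N and stays where it is left. It slides out along the -y axis of point drawer_handle and turns with the cabinet
- drawer_handle (a point): middle of the drawer's round bar handle (steel, 10 mm thick, 110 mm long along this point's x, 62 mm above the bench), 65 mm in front of the grey drawer front; y points into the cabinet, z up; moves with the drawer. The lamp deck above the drawer is 100 mm high, 290 mm wide and 150 mm deep, flush with the back of the shut drawer's front panel; behind it the viewing head is 235 mm high (285 with its hood)
- drawer_floor (a point): centre of the drawer's dark floor, on its upper side, 14 mm above the bench; moves with the drawer, same axes as drawer_handle. Inside, the drawer is 244 mm (x) by 196 mm (y) between its 10 mm high rims and its front panel; the space over its floor is 60 mm high when it is home. The pan belongs in it with tray_middle at about x = -28 mm, y = 0 of this point, its grip towards +x
- selector (a joint): lamp selector knob on the cabinet's lamp deck, rad: 0 = off, its anticlockwise stop seen from above; it grows clockwise, with a detent click every 30 degrees (0.524 rad): 0, 0.524, 1.047, 1.571 (third click), 2.094, 2.618. Sprung into the nearest click when let go; turning takes less than 0.1 N m. It starts at off, the first or the second click. Six white ticks on the deck mark the clicks, the longest one is off
- selector_grip (a point): on the selector's vertical axis at the height to grip it, 128 mm above the bench: a black bar 56 mm long, 14 mm thick and 30 mm high (its top at 142 mm) on a 60 mm disc; the bar lies along this point's x, a white line marks the end at -x, which is the pointer; the point turns with the knob
- stock_box_in (a point): the stock box: open white plastic box 160 (x) x 200 (y) x 60 mm high, walls and floor 4 mm, 0.35 kg, loose on the bench; this point: centre of its inner floor, 4 mm above the bench, with the box's axes
- dropper: bystander: brown dropper bottle with black cap, 36 mm across, 77 mm high; origin under its centre
- jar: bystander: glass jar with black lid, 60 mm across, 75 mm high; origin under its centre
- loupe: bystander: folding loupe, black case 45 x 26 x 20 mm with a steel lens beside it at +x; origin under its case
- caliper: bystander: steel caliper with black display, 190 mm long along its x, lying flat; origin under its middle
- torch: bystander: pen torch 125 mm long along its x, 27 mm thick, lying; origin under its middle
Not all that is in view belongs to the job. Leave any blue look-alike of the part that bears column_mid alone.

How it is judged:
On the way, in this order (a step that is already met when the one before it is completed fails the run):
1. every crystal is in the sample pan (x of rhomb_mid in the frame of tray_middle between -0.085 and 0.08 m and y of rhomb_mid in the frame of tray_middle between -0.078 and 0.078 m and z of rhomb_mid in the frame of tray_middle between 0 and 0.06 m and x of wedge_mid in the frame of tray_middle between -0.085 and 0.08 m and y of wedge_mid in the frame of tray_middle between -0.078 and 0.078 m and z of wedge_mid in the frame of tray_middle between 0 and 0.06 m and x of column_mid in the frame of tray_middle between -0.085 and 0.08 m and y of column_mid in the frame of tray_middle between -0.078 and 0.078 m and z of column_mid in the frame of tray_middle between 0 and 0.06 m and x of point_mid in the frame of tray_middle between -0.085 and 0.08 m and y of point_mid in the frame of tray_middle between -0.078 and 0.078 m and z of point_mid in the frame of tray_middle between 0 and 0.06 m), for 0.2 s.
2. the drawer is fully home with the crystals in the pan (all of step 1 and value of joint drawer below 0.01 m), for 0.2 s.
3. the selector stands at its third click for ten seconds, drawer home (value of joint drawer below 0.01 m and value of joint selector between 1.37 and 1.77 rad), for 9.5 s.
4. the selector is back at off, drawer still home (value of joint drawer below 0.01 m and value of joint selector below 0.2 rad), for 0.2 s.
5. the pan is lifted out and over the stock box with crystals in it (height (world z) of tray_middle above 0.06 m and horizontal distance between tray_mouth and stock_box_in below 0.14 m and ((x of rhomb_mid in the frame of tray_middle between -0.085 and 0.08 m and y of rhomb_mid in the frame of tray_middle between -0.078 and 0.078 m and z of rhomb_mid in the frame of tray_middle between 0 and 0.06 m) or (x of wedge_mid in the frame of tray_middle between -0.085 and 0.08 m and y of wedge_mid in the frame of tray_middle between -0.078 and 0.078 m and z of wedge_mid in the frame of tray_middle between 0 and 0.06 m) or (x of column_mid in the frame of tray_middle between -0.085 and 0.08 m and y of column_mid in the frame of tray_middle between -0.078 and 0.078 m and z of column_mid in the frame of tray_middle between 0 and 0.06 m) or (x of point_mid in the frame of tray_middle between -0.085 and 0.08 m and y of point_mid in the frame of tray_middle between -0.078 and 0.078 m and z of point_mid in the frame of tray_middle between 0 and 0.06 m))).
6. the pan is tipped (more than 30 degrees) over the stock box (angle between tray_middle's own z axis and vertical above 0.52 rad and horizontal distance between tray_mouth and stock_box_in below 0.11 m), for 0.2 s.
At the end, for the whole second after the job is handed in: every crystal lies inside the stock box (centre between its walls and no higher than 70 mm over its floor), the pan stands flat in the drawer (within 17 mm along and 25 mm across of its middle place, less than 5 degrees tilted), the drawer is home within 10 mm, and the selector is at off (all of step 4 and x of rhomb_mid in the frame of stock_box_in between -0.077 and 0.077 m and y of rhomb_mid in the frame of stock_box_in between -0.097 and 0.097 m and z of rhomb_mid in the frame of stock_box_in between 0 and 0.07 m and x of wedge_mid in the frame of stock_box_in between -0.077 and 0.077 m and y of wedge_mid in the frame of stock_box_in between -0.097 and 0.097 m and z of wedge_mid in the frame of stock_box_in between 0 and 0.07 m and x of column_mid in the frame of stock_box_in between -0.077 and 0.077 m and y of column_mid in the frame of stock_box_in between -0.097 and 0.097 m and z of column_mid in the frame of stock_box_in between 0 and 0.07 m and x of point_mid in the frame of stock_box_in between -0.077 and 0.077 m and y of point_mid in the frame of stock_box_in between -0.097 and 0.097 m and z of point_mid in the frame of stock_box_in between 0 and 0.07 m and x of tray_middle in the frame of drawer_floor between -0.045 and -0.01 m and y of tray_middle in the frame of drawer_floor between -0.025 and 0.025 m and z of tray_middle in the frame of drawer_floor between -0.003 and 0.008 m and angle between tray_middle's own z axis and vertical below 0.08 rad); the robot touches nothing.
It fails at once if the dropper is moved by more than 40 mm or knocked over (distance of dropper from where it was at the start of the episode above 0.04 m or angle between dropper's own z axis and vertical above 0.5 rad).
It fails at once if the jar is moved by more than 40 mm or knocked over (distance of jar from where it was at the start of the episode above 0.04 m or angle between jar's own z axis and vertical above 0.5 rad).
It fails at once if the loupe is moved by more than 40 mm or knocked over (distance of loupe from where it was at the start of the episode above 0.04 m or angle between loupe's own z axis and vertical above 0.5 rad).
It fails at once if the caliper is moved by more than 40 mm or knocked over (distance of caliper from where it was at the start of the episode above 0.04 m or angle between caliper's own z axis and vertical above 0.5 rad).
It fails at once if the torch is moved by more than 40 mm or knocked over (distance of torch from where it was at the start of the episode above 0.04 m or angle between torch's own z axis and vertical above 0.5 rad).
Of rhomb, wedge, column, point only 2 to 4 are there at a start; the rules pass over those that are not, and their reading is None.
At some moment in a run one of rhomb, wedge, column, point, stock_box may be knocked a few centimetres aside while the robot is not near it.
It also fails if it takes over 210 s, if anything falls off the work surface, if the arm or the gripper's body presses on something with over 40 N, if the wrist force passes 120 N, or if a joint passes its speed limit or range.

## Robot

A 7-joint arm with a two-finger parallel gripper is mounted at the origin on the work surface. World frame = base frame: x ahead of the robot, y to its left, z up, the work surface at z = 0. Lengths are in m, angles in rad, forces in N, time in s.
With the tool pointing down it reaches from about 0.35 to 0.9 m from the base axis. Payload 8.1 kg.
Tool frame: the origin (TCP) lies midway between the tips of the shut fingers; the grasp point (between the pads) lies 19 mm behind it; z points along the fingers, y is the line along which they close (so a half turn about z gives the same grasp; the last joint's range is limited). The gripper opens to 92 mm and grips with 3 to 60 N. Pads are 19 mm wide; open, the fingers measure 130 mm over their backs; the gripper's body (75 mm by 190 mm) begins 47 mm behind the grasp point.
Start: joints at [0.997, 0.434, 0.025, 1.573, -0.012, 1.134, -0.075], TCP at [0.283, -0.557, 0.227] pointing down, gripper open.
Joint ranges: [-2.62, 2.62], [-0.44, 2.09], [-1.27, 1.32], [0.08, 2.57], [-1.32, 4.46], [0.12, 2], [-2.74, 2.74]. Speed limits (rad/s): [2.22, 2.22, 3.01, 3.01, 3.14, 3.14, 3.14].

## Interface

Orientations are given as a unit quaternion [x, y, z, w].
In Python, from plant import * gives the robot as it stands. The module is installed in compiled form; this text tells all that it offers.
- The arm moves only by the tool step_arm, never from a script. Its argument "targets" is a list of rows, each a list of 5 numbers: the shift along the tool's x, y, z in mm, then the turn about the tool's z in degrees, then the finger opening in mm, from 0 to 91.8. In form: [[tx, ty, tz, spin, hand], ...]. A call has 1 to 8 rows; each row is the pose to reach, as a shift and turn from the pose commanded when the call began, along the tool's axes at that moment; what a row does not reach only later rows make up. A row lasts 1/8 s, in which the tool goes at most 62.5 mm and 10.7 degrees, less where a joint would pass 70% of its speed; a pose out of reach is approached as far as the arm can. A call with a gripper value outside its range is refused whole. The fingers move at their own pace and stop on an object; "newtons" is the grip in N (left out, the last holds). Time passes only in rows, so rows that repeat a pose let the fingers close. It gives the time, the measured TCP pose, the force, the opening and the grip force at its end, in the units of the state.
- read_state(): the state, without advancing time (a new reading comes with each control period).
- grab_frame(name): name is "scene" or "top" or "wrist"; returns a dict with "img" (400x640x3 uint8, blue, green, red), "K" (3x3 intrinsics, pixels), "xyz" and "rotation" of the camera in the world; the wrist camera has in their place "tool_from_camera" (4x4, takes a point from camera to tool coordinates, whose origin is the TCP and whose axes are the flange's). Camera axes: x right, y up, looking along -z (the intrinsics and any distortion apply to the point x, -y, -z); pixel columns grow to the right and rows downward; lengths in m; the calibration is good to about 2 mm. A picture is of the moment at which its call begins: read the wrist's pose just before it. There is no depth.
- hand_in(): hands the job in; it is judged then, once.
The state is a dict: "clock": time; "q": joint angles; "joint_vel": joint speeds; "tau": joint torques, N m; "ee_pos": TCP position; "orientation": TCP orientation; "contact_force": force on the tool from outside, world axes, zero at the start; "wrist_torque": the same for the moment, N m; "width": finger opening in m; "finger_force": force on a finger pad.
Only numpy, scipy, OpenCV 4.12 (cv2) and the standard library are available. Lean on these libraries where they do the work, as an engineer would, in place of code of your own. Each camera call takes 0.05 s, during which the arm holds its last target. There are 200 camera calls.

## Working session

There is one attempt and no reset: what is moved stays moved. The work goes in short steps, Python scripts to look and compute and a tool call to move; the robot and the scene stay as the last step left them, time stands still between calls to the robot, and variables do not carry over. Pictures are saved under pics/ and viewed, at most 14 in all, crops included, and the job is handed in when it is done.

Besides the shell and the picture viewer there is one more tool, called after "Emit:" in YAML: its name, and indented under it one key for each argument. step_arm: Moves the arm, as the interface text tells. Its arguments: {"type":"object","properties":{"targets":{"type":"array"},"newtons":{"type":"number"}},"required":["targets"]}

```bash
mkdir -p pics; cat > h.py <<'E'
from plant import *
import numpy as np, cv2
from scipy.spatial.transform import Rotation as R
def snap(n,f):
    s=read_state(); d=grab_frame(n); cv2.imwrite('pics/'+f+'.png',d['img'])
    d={k:d[k] for k in d}; 
    if n=='wrist':
        T=np.eye(4);T[:3,:3]=R.from_quat(s['orientation']).as_matrix();T[:3,3]=s['ee_pos']
        M=T@np.array(d['tool_from_camera']); d['xyz']=M[:3,3]; d['rotation']=M[:3,:3]
    np.save('pics/'+f+'.npy',d,allow_pickle=True); return d
def load(f): return np.load('pics/'+f+'.npy',allow_pickle=True).item()
def rot(d):
    r=np.array(d['rotation']); return r if r.shape==(3,3) else R.from_quat(r).as_matrix()
def px2w(d,u,v,z):
    K=np.array(d['K']);p=cv2.undistortPoints(np.array([[[u,v]]],float),K,np.array(d['dist']) if 'dist' in d else None)[0,0]
    r=rot(d)@np.array([p[0],-p[1],-1]); o=np.array(d['xyz']); return o+r*(z-o[2])/r[2]
def w2px(d,P):
    c=rot(d).T@(np.array(P)-d['xyz']); K=np.array(d['K']); return K[:2]@np.array([c[0]/-c[2],-c[1]/-c[2],1])
def totool(P,s=None):
    s=s or read_state(); return 1000*R.from_quat(s['orientation']).inv().apply(np.array(P)-s['ee_pos'])
E
python3 - <<'E'
from h import *
for n in('scene','top'):
    d=snap(n,n+'0'); print(d.keys(),d['K'],d['xyz'],d['rotation'])
s=read_state();print(s); d=grab_frame('wrist');print(d['tool_from_camera'])
E
```

```text
dict_keys(['img', 'K', 'xyz', 'rotation']) [[417.28528301   0.         320.10779566]
 [  0.         417.28528301 200.59455313]
 [  0.           0.           1.        ]] [ 0.94841072 -0.67151172  0.76760128] [0.37821406 0.11463295 0.24917622 0.88415193]
dict_keys(['img', 'K', 'xyz', 'rotation']) [[410.47948946   0.         322.64021302]
 [  0.         410.47948946 202.42243258]
 [  0.           0.           1.        ]] [ 0.4131458  -0.04652893  1.0943395 ] [ 0.04290052 -0.0427145  -0.70232369  0.70927882]
{'clock': 0.1, 'q': array([ 0.9974031 ,  0.43515543,  0.02498625,  1.57400253, -0.01160537,
        1.13401078, -0.07508072]), 'joint_vel': array([ 0.00065339, -0.00288702, -0.00033061, -0.00092553, -0.00076391,
       -0.00086263,  0.00031129]), 'tau': array([ 2.92940596e-03, -6.69121242e+01,  9.88103449e-01, -3.15144396e+01,
       -6.04467583e-02,  3.74961819e-02,  6.94469327e-05]), 'ee_pos': array([ 0.2832337 , -0.55662033,  0.22602367]), 'orientation': array([ 9.72429113e-01,  2.33197572e-01, -2.29654341e-04, -6.77622924e-04]), 'contact_force': array([-0.08890968,  0.4473626 , -0.36258392]), 'wrist_torque': array([0.01974809, 0.02284018, 0.02345267]), 'finger_force': 0.0, 'width': 0.0917298744936706}
[[-6.01596831e-04  9.52963437e-01  3.03084683e-01  8.26853042e-02]
 [ 9.99999675e-01  7.36251178e-04 -3.30019378e-04 -5.11557726e-04]
 [-5.37642856e-04  3.03084386e-01 -9.52963570e-01 -1.58960050e-01]
 [ 0.00000000e+00  0.00000000e+00  0.00000000e+00  1.00000000e+00]]
```

View pics/top0.png

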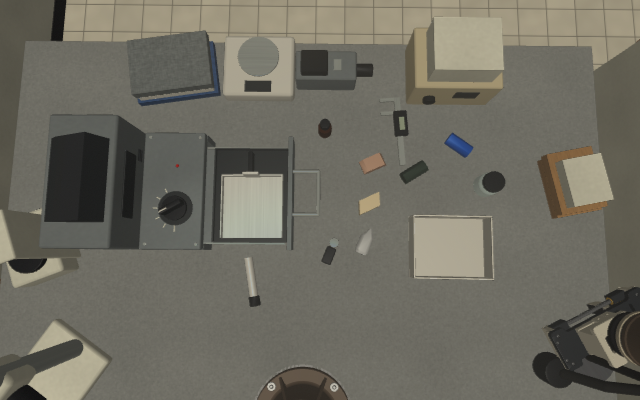

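View pics/scene0.png

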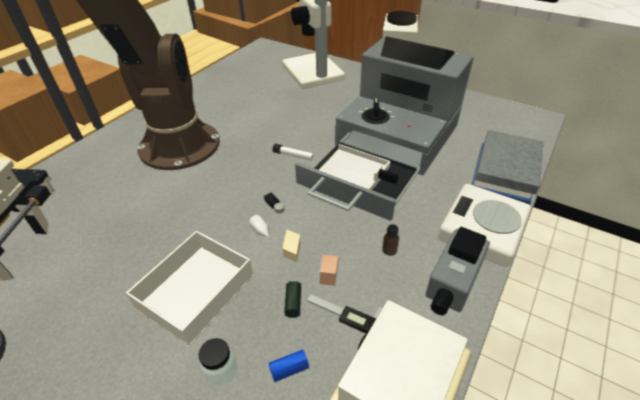

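Candidates, top view: pink wedge (372,163); dark column (414,172), which could be confused with the blue look-alike (459,145, leave alone), the loupe case (329,252) or the dropper (325,128); cream rhomb (370,203); grey point (366,241), which could be confused with the torch (252,281). All four crystals are present. The selector is at (174,207), the pan at (251,206) and the box at (452,247).

```bash
cat >> h.py <<'E'
def blobs(d,roi,z,minA=60,thr=14):
    u0,v0,u1,v1=roi; lab=cv2.cvtColor(d['img'],cv2.COLOR_BGR2LAB).astype(int)[v0:v1,u0:u1]
    bg=np.median(lab.reshape(-1,3),0); m=(np.abs(lab-bg).max(2)>thr).astype(np.uint8)
    out=[]
    for c in cv2.findContours(m,cv2.RETR_EXTERNAL,cv2.CHAIN_APPROX_NONE)[0]:
        if cv2.contourArea(c)<minA: continue
        w=np.array([px2w(d,p[0][0]+u0,p[0][1]+v0,z)[:2]*1000 for p in c],np.float32)
        r=cv2.minAreaRect(w); M=cv2.moments(c); cu,cv_=M['m10']/M['m00']+u0,M['m01']/M['m00']+v0
        (cx,cy),(a,b),t=r
        if b>a:a,b,t=b,a,t+90
        out.append((round(cu),round(cv_),np.round(px2w(d,cu,cv_,z)[:2]*1000).astype(int),np.round([cx,cy]).astype(int),round(a),round(b),round((t+90)%180-90)))
    return out
E
python3 - <<'E'
from h import *
d=load('top0')
for b in blobs(d,(300,110,520,270),.018): print(*b)
c=d['img'][110:290,130:450]; c=cv2.resize(c,None,fx=2.5,fy=2.5,interpolation=cv2.INTER_CUBIC)
cv2.imwrite('pics/crop0.png',c)
E
```

```text
329 252 [414 -65] [417 -66] 70 27 -21
365 243 [ 438 -156] [ 442 -159] 69 28 -27
451 243 [ 440 -381] [ 444 -381] 222 140 -89
369 202 [ 545 -169] [ 545 -168] 73 36 -65
492 182 [ 602 -496] [ 603 -495] 69 55 -63
413 172 [ 629 -287] [ 629 -287] 78 34 -58
374 163 [ 653 -181] [ 653 -180] 58 39 -67
458 145 [ 704 -409] [ 704 -409] 73 41 54
324 128 [746 -48] [747 -49] 56 35 1
400 129 [ 747 -254] [ 729 -260] 152 59 17
```

View pics/crop0.png

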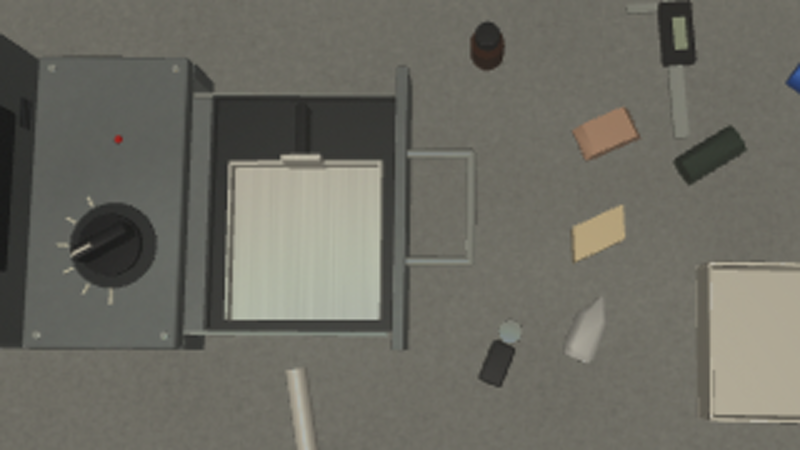

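The crop confirms all four crystals. The selector pointer is at the second click: the bar runs from (128,228) to (72,252) in the crop, and the off tick is at the bottom, (110,297). Next I measure the fixtures.

```bash
cat >> h.py <<'E'
def go(P,yaw):
    s=read_state();t=totool(P,s);X=R.from_quat(s['orientation']).as_matrix()[:,0]
    y=np.degrees(np.arctan2(X[1],X[0])); sp=(y-yaw+180)%360-180; print('shift',np.round(t,1),'spin',round(sp,1),'or',round((sp+90)%180-90,1))
E
python3 - <<'E'
from h import *
d=load('top0')
def c(n,u,v,z): print(n,np.round(px2w(d,130+u/2.5,110+v/2.5,z)*1000).astype(int))
c('handle a',473,153,.062);c('handle b',473,262,.062)
c('panel top',402,67,.09);c('panel bot',402,348,.09)
c('pan TL',228,163,.036);c('pan TR',382,162,.036);c('pan BR',381,320,.016);c('pan BL',226,320,.016)
c('grip',302,104,.062);c('grip near',302,152,.062);c('grip left',296,130,.062);c('grip right',309,130,.062)
c('tickoff',110,297,.1);c('tick90',62,244,.1);c('tick5',90,201,.1)
c('disc',114,245,.112);c('bar a',72,252,.142);c('bar b',130,228,.142)
c('deck FR top',190,60,.1);c('deck FR bot',180,348,.1);c('deck BL',38,60,.1);c('deck BLb',24,348,.1)
def e(n,u,v,z): print(n,np.round(px2w(d,u,v,z)*1000).astype(int))
for u,v in((415,216),(493,217),(493,279),(411,278)): e('box rim',u,v,.06)
# scene view of panel/top heights and head
s=load('scene0')
for n,P in dict(boxc=(.44,-.38,.06)).items(): print(n,w2px(s,P))
i=d['img']; g=cv2.cvtColor(i,cv2.COLOR_BGR2GRAY)
cv2.imwrite('pics/box.png',cv2.resize(i[200:295,395:510],None,fx=5,fy=5,interpolation=cv2.INTER_CUBIC))
cv2.imwrite('pics/cab.png',cv2.resize(s['img'][40:220,270:480],None,fx=3,fy=3,interpolation=cv2.INTER_CUBIC))
# crystals seen in scene: project
for P in((.438,-.156,.015),(.545,-.169,.015),(.629,-.287,.015),(.653,-.181,.015)): print(np.round(w2px(s,P)))
E
```

```text
handle a [619 -36  62]
handle b [507 -37  62]
panel top [701  36  90]
panel bot [420  31  90]
pan TL [611 221  36]
pan TR [614  59  36]
pan BR [450  59  16]
pan BL [448 221  16]
grip [669 140  62]
grip near [618 139  62]
grip left [641 146  62]
grip right [641 132  62]
tickoff [466 314 100]
tick90 [517 363 100]
tick5 [560 338 100]
disc [516 308 112]
bar a [506 336 142]
bar b [529 283 142]
deck FR top [703 247 100]
deck FR bot [418 244 100]
deck BL [701 398 100]
deck BLb [416 394 100]
box rim [ 507 -279   60]
box rim [ 506 -477   60]
box rim [ 352 -470   60]
box rim [ 352 -267   60]
boxc [190.57367821 278.77112692]
[259. 226.]
[292. 246.]
[293. 299.]
[328. 269.]
```

View pics/cab.png

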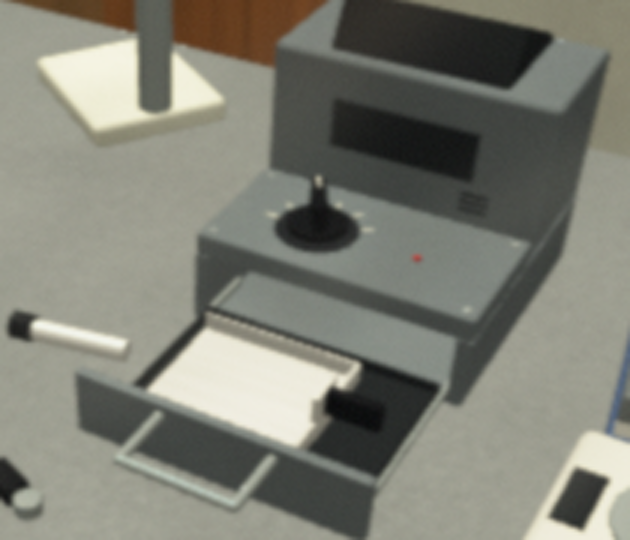

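Cab crop: the drawer is open, with the handle at (180,490) and the pan grip at (355,408) as a black bar. The selector is at (317,225), with space in front of the viewing head.

```bash
cat >> h.py <<'E'
def plan(legs,start=None):
    """legs: (name,x,y,z mm,yaw); prints tool-frame shift+spin of each from the previous"""
    s=read_state(); X=R.from_quat(s['orientation']).as_matrix()[:,0]
    p=np.array(s['ee_pos'])*1000; yw=np.degrees(np.arctan2(X[1],X[0]))
    for n,x,y,z,w in legs:
        c,q=np.cos(np.radians(yw)),np.sin(np.radians(yw)); D=np.array([x,y,z])-p
        t=[c*D[0]+q*D[1], q*D[0]-c*D[1], -D[2]]; sp=yw-w; sp=(sp+180)%360-180
        print(n,np.round(t).astype(int),'spin',round(sp)); p=np.array([x,y,z],float); yw=w
E
python3 - <<'E'
from h import *
plan([('over rhomb',545,-169,120,-62),('down',545,-169,10,-62),('up',545,-169,140,-62),('to pan',560,178,140,-90),('down',560,178,31,-90),('up',560,178,140,-90),
('over wedge',653,-181,140,-68)])
E
```

```text
over rhomb [ 409 -227  106] spin 89
down [  0   0 110] spin 0
up [   0    0 -130] spin 0
to pan [-299 -176    0] spin 28
down [  0   0 109] spin 0
up [   0    0 -109] spin 0
over wedge [359 -93   0] spin -22
```

Emit:
step_arm:
  targets:
    - [409,-227,106,88,70]
    - [409,-227,106,88,70]
    - [409,-227,106,88,70]
    - [409,-227,106,88,70]
    - [409,-227,106,88,70]
    - [409,-227,106,88,70]
    - [409,-227,106,88,70]
    - [409,-227,106,88,70]
  newtons: 25

```text
clock: 1.15
ee_pos: [0.5461, -0.1667, 0.1201]
orientation: [0.876, -0.481, -0.0, -0.0]
contact_force: [-0.0, -1.3, -0.2]
width: 0.0701
finger_force: 0.0
```

```bash
python3 - <<'E'
from h import *
plan([('over rhomb',545,-169,120,-62),('down',545,-169,10,-62)])
E
```

```text
over rhomb [1 2 0] spin 4
down [  0   0 110] spin 0
```

Emit:
step_arm:
  targets:
    - [0,0,60,4,60]
    - [0,0,110,4,60]
    - [0,0,110,4,60]
    - [0,0,110,4,30]
    - [0,0,110,4,20]
    - [0,0,110,4,10]
    - [0,0,110,4,10]
    - [0,0,110,4,10]
  newtons: 25

```text
clock: 2.15
ee_pos: [0.546, -0.1697, 0.0124]
orientation: [0.86, -0.51, 0.001, -0.0]
contact_force: [-0.7, 0.1, 9.2]
width: 0.0342
finger_force: 24.7
```

Emit:
step_arm:
  targets:
    - [0,0,-60,0,10]
    - [0,0,-128,0,10]
    - [-299,-176,-128,28,10]
    - [-299,-176,-128,28,10]
    - [-299,-176,-128,28,10]
    - [-299,-176,-128,28,10]
    - [-299,-176,-128,28,10]
    - [-299,-176,-128,28,10]

```text
clock: 3.15
ee_pos: [0.5537, 0.1325, 0.1375]
orientation: [0.711, -0.703, 0.0, -0.001]
contact_force: [0.6, -1.0, -0.9]
width: 0.0339
finger_force: 24.6
```

```bash
python3 - <<'E'
from h import *
plan([('o',560,178,140,-90),('down',560,178,32,-90)])
E
```

```text
o [-45  -7  -3] spin 1
down [  0   0 108] spin 0
```

Emit:
step_arm:
  targets:
    - [-45,-7,0,1,10]
    - [-45,-7,60,1,10]
    - [-45,-7,105,1,10]
    - [-45,-7,105,1,10]
    - [-45,-7,105,1,46]
    - [-45,-7,105,1,46]
    - [-45,-7,45,1,46]
    - [-45,-7,0,1,46]

```text
clock: 4.15
ee_pos: [0.5605, 0.1752, 0.1394]
orientation: [-0.705, 0.709, -0.0, 0.001]
contact_force: [0.7, 0.0, 0.5]
width: 0.0458
finger_force: 0.0
```

```bash
python3 - <<'E'
from h import *
d=snap('top','top1')
for b in blobs(d,(300,110,520,270),.018): print(*b)
plan([('over wedge',653,-181,138,-68),('down',653,-181,11,-68),('up',653,-181,138,-68),('pan',560,102,138,-90)])
E
```

```text
329 252 [414 -65] [417 -66] 70 27 -21
365 243 [ 438 -156] [ 442 -159] 69 28 -27
451 243 [ 440 -381] [ 444 -381] 222 140 -89
492 182 [ 602 -496] [ 603 -495] 69 55 -63
413 172 [ 629 -287] [ 629 -287] 78 34 -58
374 163 [ 653 -181] [ 653 -180] 58 39 -67
458 145 [ 704 -409] [ 704 -409] 73 41 54
324 128 [746 -48] [747 -49] 56 35 1
400 129 [ 746 -253] [ 731 -259] 153 64 19
over wedge [355 -92   7] spin -22
down [  0   0 127] spin 0
up [   0    0 -127] spin 0
pan [-297  -20    0] spin 22
```

Emit:
step_arm:
  targets:
    - [355,-92,7,-22,70]
    - [355,-92,7,-22,70]
    - [355,-92,7,-22,70]
    - [355,-92,7,-22,70]
    - [355,-92,7,-22,70]
    - [355,-92,7,-22,70]
    - [355,-92,7,-22,70]
    - [355,-92,70,-22,70]

```text
clock: 5.2
ee_pos: [0.6539, -0.1824, 0.0715]
orientation: [0.827, -0.562, 0.005, -0.002]
contact_force: [0.5, -0.1, -1.0]
width: 0.0702
finger_force: 0.0
```

```bash
python3 - <<'E'
from h import *
plan([('down',653,-181,11,-68)])
E
```

```text
down [-2  0 60] spin 0
```

Then grasp, lift and carry; the "to pan" shift is from this pose's axes (yaw −68).

Emit:
step_arm:
  targets:
    - [0,0,58,0,70]
    - [0,0,58,0,70]
    - [0,0,58,0,30]
    - [0,0,58,0,10]
    - [0,0,58,0,10]
    - [0,0,58,0,10]
    - [0,0,0,0,10]
    - [0,0,-62,0,10]

```text
clock: 6.2
ee_pos: [0.6497, -0.1796, 0.1296]
orientation: [0.828, -0.561, -0.001, 0.001]
contact_force: [1.1, -0.5, -0.5]
width: 0.0348
finger_force: 24.8
```

Emit:
step_arm:
  targets:
    - [-297,-20,0,22,10]
    - [-297,-20,0,22,10]
    - [-297,-20,0,22,10]
    - [-297,-20,0,22,10]
    - [-297,-20,0,22,10]
    - [-297,-20,0,22,10]
    - [-297,-20,0,22,10]

```text
clock: 7.08
ee_pos: [0.5591, 0.103, 0.129]
orientation: [-0.705, 0.709, -0.0, 0.0]
contact_force: [0.7, -0.3, -1.0]
width: 0.0348
finger_force: 24.8
```

```bash
python3 - <<'E'
from h import *
plan([('down',560,102,32,-90)])
E
```

```text
down [ 1 -1 97] spin 0
```

Emit:
step_arm:
  targets:
    - [0,0,60,0,10]
    - [0,0,97,0,10]
    - [0,0,97,0,10]
    - [0,0,97,0,46]
    - [0,0,97,0,46]
    - [0,0,40,0,46]
    - [0,0,-10,0,46]
    - [0,0,-10,0,50]

```text
clock: 8.07
ee_pos: [0.5616, 0.1029, 0.1435]
orientation: [-0.705, 0.709, -0.002, 0.003]
contact_force: [0.4, 0.3, -0.2]
width: 0.0489
finger_force: 0.0
```

```bash
python3 - <<'E'
from h import *
plan([('over col',635,-297,130,-57),('down',635,-297,13,-57),('up',635,-297,138,-57),('pan',492,178,138,-90)])
E
```

```text
over col [400 -75  13] spin -33
down [  0   0 117] spin 0
up [   0    0 -125] spin 0
pan [-476 -139    0] spin 33
```

Emit:
step_arm:
  targets:
    - [400,-75,10,-33,52]
    - [400,-75,10,-33,52]
    - [400,-75,10,-33,52]
    - [400,-75,10,-33,52]
    - [400,-75,10,-33,52]
    - [400,-75,10,-33,52]
    - [400,-75,10,-33,52]
    - [400,-75,10,-33,52]

```text
clock: 9.07
ee_pos: [0.6308, -0.3008, 0.129]
orientation: [0.877, -0.481, 0.0, 0.001]
contact_force: [0.0, -0.6, -0.8]
width: 0.0522
finger_force: 0.0
```

```bash
python3 - <<'E'
from h import *
d=snap('wrist','w1')
plan([('down',635,-297,13,-57)])
E
```

```text
down [  1  -4 116] spin 0
```

View pics/w1.png

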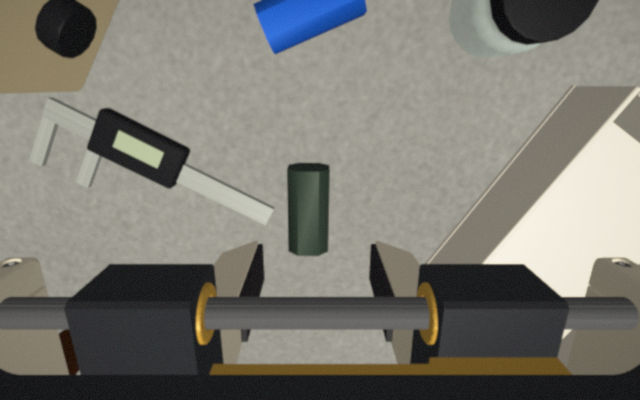

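The dark column at (308,208) sits between the fingers, and the caliper tip is at (272,215), left of it.

```bash
python3 - <<'E'
from h import *
d=load('w1')
for u,v,z in((308,208,.025),(308,165,.032),(308,252,.016),(272,215,.005)): print(np.round(1000*px2w(d,u,v,z)), totool(px2w(d,u,v,z)).round())
E
```

```text
[ 631. -289.   25.] [ -7.  -5. 104.]
[ 650. -320.   32.] [28. -4. 97.]
[ 609. -254.   16.] [-49.  -5. 113.]
[ 650. -262.    5.] [-21. -36. 124.]
```

Emit:
step_arm:
  targets:
    - [0,-5,60,0,52]
    - [0,-5,116,0,52]
    - [0,-5,116,0,52]
    - [0,-5,116,0,20]
    - [0,-5,116,0,10]
    - [0,-5,116,0,10]
    - [0,-5,58,0,10]
    - [0,-5,-6,0,10]

```text
clock: 10.12
ee_pos: [0.6358, -0.2938, 0.1347]
orientation: [0.878, -0.479, -0.001, 0.0]
contact_force: [1.6, 0.2, -0.5]
width: 0.0318
finger_force: 25.0
```

Emit:
step_arm:
  targets:
    - [-466,-132,0,33,10]
    - [-466,-132,0,33,10]
    - [-466,-132,0,33,10]
    - [-466,-132,0,33,10]
    - [-466,-132,0,33,10]
    - [-466,-132,0,33,10]
    - [-466,-132,0,33,10]
    - [-466,-132,0,33,10]

```text
clock: 11.12
ee_pos: [0.4944, 0.1723, 0.1338]
orientation: [-0.706, 0.708, 0.001, 0.001]
contact_force: [0.7, -1.2, -1.5]
width: 0.0316
finger_force: 25.0
```

```bash
python3 - <<'E'
from h import *
plan([('down',493,170,34,-90)])
E
```

```text
down [  2   1 100] spin 0
```

Emit:
step_arm:
  targets:
    - [0,0,60,0,10]
    - [0,0,100,0,10]
    - [0,0,100,0,10]
    - [0,0,100,0,46]
    - [0,0,100,0,46]
    - [0,0,40,0,46]
    - [0,0,0,0,46]
    - [0,0,0,0,46]

```text
clock: 12.12
ee_pos: [0.4966, 0.1705, 0.1359]
orientation: [-0.706, 0.708, -0.0, 0.002]
contact_force: [-1.4, -0.2, 0.0]
width: 0.0461
finger_force: 0.0
```

```bash
python3 - <<'E'
from h import *
plan([('over point',438,-156,130,-22),('down',438,-156,11,-22),('up',438,-156,130,-22),('pan',493,102,130,-90)])
E
```

```text
over point [327  58   6] spin -68
down [  0   0 119] spin 0
up [   0    0 -119] spin 0
pan [ -46 -260    0] spin 68
```

Emit:
step_arm:
  targets:
    - [327,58,6,-68,70]
    - [327,58,6,-68,70]
    - [327,58,6,-68,70]
    - [327,58,6,-68,70]
    - [327,58,6,-68,70]
    - [327,58,6,-68,70]
    - [327,58,6,-68,70]
    - [327,58,6,-68,70]

```text
clock: 13.12
ee_pos: [0.4353, -0.1581, 0.1274]
orientation: [0.981, -0.194, 0.0, -0.0]
contact_force: [0.5, 0.3, -0.2]
width: 0.07
finger_force: 0.0
```

```bash
python3 - <<'E'
from h import *
d=snap('wrist','w2'); m=d['img'].copy()
d2=snap('top','top2')
plan([('down',438,-156,11,-22)])
for b in blobs(d,(150,100,450,260),.018): print(*b, totool(px2w(d,b[0],b[1],.018)).round())
E
```

```text
down [  2  -2 116] spin 0
407 252 [ 361 -208] [ 361 -212] 41 16 68 [-50.  75. 109.]
223 236 [432 -74] [436 -72] 46 41 -22 [-35. -76. 109.]
312 192 [ 439 -155] [ 443 -157] 75 30 -22 [  2.  -3. 109.]
```

Emit:
step_arm:
  targets:
    - [0,-3,60,0,70]
    - [0,-3,115,0,70]
    - [0,-3,115,0,70]
    - [0,-3,115,0,30]
    - [0,-3,115,0,10]
    - [0,-3,115,0,10]
    - [0,-3,58,0,10]
    - [0,-3,-5,0,10]

```text
clock: 14.22
ee_pos: [0.4363, -0.1547, 0.1334]
orientation: [0.981, -0.194, -0.001, 0.0]
contact_force: [0.9, 0.7, 0.1]
width: 0.0252
finger_force: 0.0
```

Emit:
step_arm:
  targets:
    - [-43,-257,0,68,10]
    - [-43,-257,0,68,10]
    - [-43,-257,0,68,10]
    - [-43,-257,0,68,10]
    - [-43,-257,0,68,10]
    - [-43,-257,0,68,10]
    - [-43,-257,0,68,10]
    - [-43,-257,0,68,10]

```text
clock: 15.22
ee_pos: [0.4946, 0.0997, 0.1323]
orientation: [-0.706, 0.709, -0.0, 0.0]
contact_force: [-0.2, -1.5, -0.4]
width: 0.0104
finger_force: 0.0
```

```bash
python3 - <<'E'
from h import *
d=snap('wrist','w3')
plan([('down',493,102,32,-90)])
E
```

```text
down [ -2   2 100] spin 0
```

View pics/w3.png

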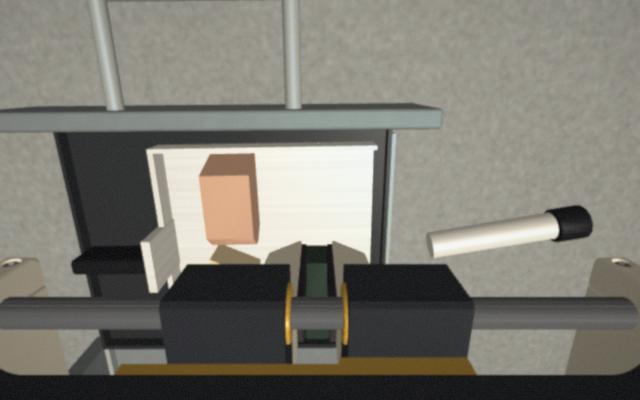

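The wrist view shows the wedge (230,200), rhomb (235,258) and column (317,290) in the pan, but the hand is empty because I lifted before the fingers had closed. I'll find the point again.

```bash
python3 - <<'E'
from h import *
d=snap('top','top3')
for b in blobs(d,(300,110,520,270),.018): print(*b)
plan([('over point',436,-156,130,-22)])
E
```

```text
329 252 [414 -65] [417 -66] 70 27 -21
365 243 [ 438 -156] [ 442 -159] 69 28 -27
450 243 [ 440 -379] [ 444 -381] 222 140 -89
492 182 [ 602 -496] [ 602 -494] 71 55 -63
458 145 [ 704 -409] [ 704 -409] 73 41 54
324 128 [746 -48] [747 -49] 56 35 1
401 129 [ 746 -255] [ 729 -260] 153 63 17
over point [256  58   2] spin -68
```

Emit:
step_arm:
  targets:
    - [256,58,2,-68,55]
    - [256,58,2,-68,55]
    - [256,58,2,-68,55]
    - [256,58,2,-68,55]
    - [256,58,2,-68,55]
    - [256,58,2,-68,55]
    - [256,58,2,-68,55]
    - [256,58,2,-68,55]

```text
clock: 16.32
ee_pos: [0.4354, -0.1566, 0.1301]
orientation: [0.981, -0.193, 0.0, -0.0]
contact_force: [0.3, -1.0, 0.7]
width: 0.0549
finger_force: 0.0
```

```bash
python3 - <<'E'
from h import *
plan([('down',437,-155,10,-22)])
E
```

```text
down [  1  -2 120] spin 0
```

Emit:
step_arm:
  targets:
    - [0,-2,60,0,55]
    - [0,-2,120,0,55]
    - [0,-2,120,0,55]
    - [0,-2,120,0,10]
    - [0,-2,120,0,10]
    - [0,-2,120,0,10]
    - [0,-2,120,0,10]
    - [0,-2,120,0,10]

```text
clock: 17.32
ee_pos: [0.4375, -0.1546, 0.0115]
orientation: [0.981, -0.193, 0.002, -0.0]
contact_force: [-1.8, 1.4, 12.9]
width: 0.0329
finger_force: 24.9
```

Emit:
step_arm:
  targets:
    - [0,0,-60,0,10]
    - [0,0,-120,0,10]
    - [0,0,-120,0,10]

```text
clock: 17.7
ee_pos: [0.4388, -0.1551, 0.1339]
orientation: [0.981, -0.193, 0.004, -0.001]
contact_force: [0.9, 0.1, -1.0]
width: 0.0331
finger_force: 24.9
```

Emit:
step_arm:
  targets:
    - [-46,-258,0,68,10]
    - [-46,-258,0,68,10]
    - [-46,-258,0,68,10]
    - [-46,-258,0,68,10]
    - [-46,-258,0,68,10]
    - [-46,-258,0,68,10]
    - [-46,-258,0,68,10]
    - [-46,-258,0,68,10]

```text
clock: 18.7
ee_pos: [0.491, 0.1019, 0.1295]
orientation: [-0.706, 0.709, 0.0, -0.0]
contact_force: [0.5, -0.1, -0.9]
width: 0.0327
finger_force: 24.9
```

```bash
python3 - <<'E'
from h import *
plan([('down',493,102,32,-90)])
E
```

```text
down [ 0 -2 97] spin 0
```

Emit:
step_arm:
  targets:
    - [0,0,60,0,10]
    - [0,0,97,0,10]
    - [0,0,97,0,10]
    - [0,0,97,0,46]
    - [0,0,97,0,46]
    - [0,0,40,0,46]
    - [0,0,-10,0,46]
    - [0,0,-10,0,46]

```text
clock: 19.7
ee_pos: [0.4937, 0.1018, 0.1436]
orientation: [-0.706, 0.709, -0.001, 0.003]
contact_force: [0.3, 1.1, -0.0]
width: 0.0461
finger_force: 0.0
```

```bash
python3 - <<'E'
from h import *
d=snap('top','top4')
cv2.imwrite('pics/crop4.png',cv2.resize(d['img'][110:290,200:340],None,fx=3,fy=3,interpolation=cv2.INTER_CUBIC))
plan([('handle',563,-37,139,1),('down',563,-37,46,1)])
E
```

```text
handle [139 -71   3] spin -91
down [ 0  0 93] spin 0
```

Emit:
step_arm:
  targets:
    - [140,70,0,-84,60]
    - [140,70,0,-84,60]
    - [140,70,0,-84,60]
    - [140,70,0,-84,60]
    - [140,70,0,-84,60]
    - [140,70,0,-84,60]
    - [140,70,0,-84,60]
    - [140,70,0,-84,60]

```text
clock: 20.75
ee_pos: [0.42, -0.0377, 0.1393]
orientation: [0.999, -0.052, -0.0, -0.0]
contact_force: [-0.2, -0.5, -0.3]
width: 0.0604
finger_force: 0.0
```

```bash
python3 - <<'E'
from h import *
d=snap('top','top5')
cv2.imwrite('pics/crop5.png',cv2.resize(d['img'][110:290,200:340],None,fx=3,fy=3,interpolation=cv2.INTER_CUBIC))
plan([('handle',563,-37,130,1),('down',563,-37,46,1)])
E
```

```text
handle [142 -15   9] spin -7
down [ 0  0 84] spin 0
```

View pics/crop5.png

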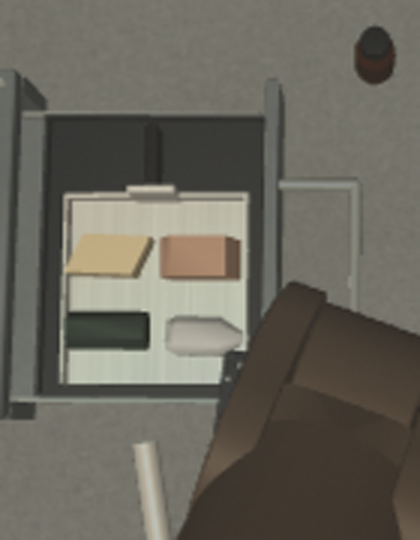

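All four crystals lie in the pan: rhomb (110,255), wedge (200,255), column (108,330) and point (203,335). On to the handle.

Emit:
step_arm:
  targets:
    - [142,-15,0,-7,60]
    - [142,-15,0,-7,60]
    - [142,-15,0,-7,60]
    - [142,-15,9,-7,60]
    - [142,-15,50,-7,60]
    - [142,-15,93,-7,60]
    - [142,-15,93,-7,60]

```text
clock: 21.68
ee_pos: [0.5593, -0.0383, 0.0441]
orientation: [1.0, 0.005, -0.004, -0.0]
contact_force: [-0.5, 1.3, 0.6]
width: 0.0603
finger_force: 0.0
```

Emit:
step_arm:
  targets:
    - [0,0,0,0,0]
    - [0,0,0,0,0]
    - [0,0,0,0,0]
    - [0,0,0,0,0]
    - [0,0,0,0,0]
    - [0,0,0,0,0]

```text
clock: 22.42
ee_pos: [0.5636, -0.0337, 0.047]
orientation: [1.0, 0.008, -0.0, -0.003]
contact_force: [-1.3, 13.9, 7.4]
width: 0.009
finger_force: 25.0
```

Emit:
step_arm:
  targets:
    - [0,-8,0,0,0]
    - [0,-24,0,0,0]
    - [0,-44,0,0,0]
    - [0,-66,0,0,0]
    - [0,-88,0,0,0]
    - [0,-108,0,0,0]
    - [0,-122,0,0,0]
    - [0,-128,0,0,0]

```text
clock: 23.42
ee_pos: [0.563, 0.0914, 0.047]
orientation: [1.0, 0.007, 0.001, -0.0]
contact_force: [5.8, -2.9, -1.2]
width: 0.0093
finger_force: 25.0
```

Emit:
step_arm:
  targets:
    - [0,-8,0,0,0]
    - [0,-24,0,0,0]
    - [0,-42,0,0,0]
    - [0,-58,0,0,0]
    - [0,-70,0,0,0]
    - [0,-77,0,0,0]
    - [0,-81,0,0,0]
    - [0,-82,0,0,0]

```text
clock: 24.42
ee_pos: [0.5627, 0.1714, 0.0471]
orientation: [1.0, 0.006, 0.002, 0.001]
contact_force: [9.2, -5.0, -3.1]
width: 0.0088
finger_force: 25.0
```

Emit:
step_arm:
  targets:
    - [0,0,0,0,50]
    - [0,0,0,0,50]
    - [0,0,-30,0,50]
    - [0,0,-90,0,50]
    - [0,0,-150,0,50]
    - [0,0,-150,0,50]
    - [0,0,-150,0,50]

```text
clock: 25.3
ee_pos: [0.5599, 0.1721, 0.1963]
orientation: [1.0, 0.007, -0.001, -0.0]
contact_force: [-0.6, -0.4, -0.6]
width: 0.05
finger_force: 0.0
```

```bash
python3 - <<'E'
from h import *
plan([('knob',517,309,197,-89)])
E
```

```text
knob [ -41 -138   -1] spin 90
```

Emit:
step_arm:
  targets:
    - [-41,0,0,90,70]
    - [-41,0,0,90,70]
    - [-41,0,0,90,70]
    - [-41,0,0,90,70]
    - [-41,-30,0,90,70]
    - [-41,-60,0,90,70]
    - [-41,-100,0,90,70]
    - [-41,-138,0,90,70]

```text
clock: 26.3
ee_pos: [0.5294, 0.2857, 0.1623]
orientation: [0.756, -0.654, -0.019, -0.016]
contact_force: [-0.8, -0.2, -0.2]
width: 0.0698
finger_force: 0.0
```

```bash
python3 - <<'E'
from h import *
d=snap('wrist','w4')
plan([('knob',517,309,197,-89),('d',517,309,117,-89)])
E
```

```text
knob [-27   8 -41] spin 7
d [ 0  0 80] spin 0
```

View pics/w4.png

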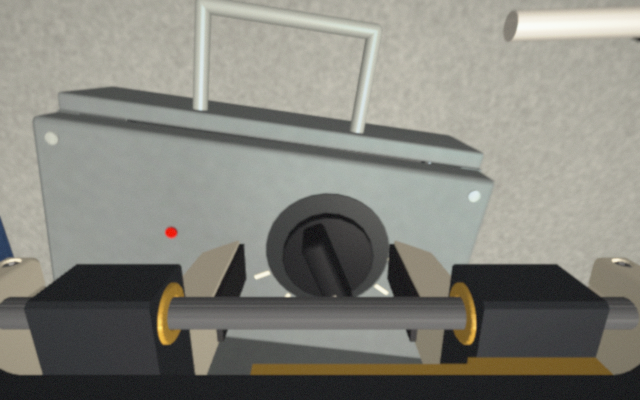

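The wrist view shows the drawer shut and the knob at (328,245), still at the second click. The tool has lagged, so I'll let it settle.

Emit:
step_arm:
  targets:
    - [-27,8,-41,7,70]
    - [-27,8,-41,7,70]
    - [-27,8,-41,7,70]
    - [-27,8,-41,7,70]

```text
clock: 26.85
ee_pos: [0.5311, 0.272, 0.1661]
orientation: [0.732, -0.679, -0.039, -0.033]
contact_force: [0.1, -0.2, -0.4]
width: 0.0698
finger_force: 0.0
```

```bash
python3 - <<'E'
from h import *
plan([('knob',517,309,197,-89),('d',517,309,117,-89)]);print(read_state()['q'].round(2))
E
```

```text
knob [-38  11 -31] spin 3
d [ 0  0 80] spin 0
[-1.27  0.78  1.32  1.81 -0.91  1.26 -2.74]
```

Emit:
step_arm:
  targets:
    - [60,0,-30,-10,70]
    - [90,0,-40,-80,70]
    - [90,0,-40,-80,70]
    - [90,0,-40,-80,70]
    - [90,0,-40,-80,70]
    - [90,0,-40,-80,70]
    - [90,0,-40,-80,70]
    - [90,0,-40,-80,70]

```text
clock: 27.85
ee_pos: [0.5385, 0.1785, 0.1971]
orientation: [0.998, -0.047, -0.008, -0.051]
contact_force: [-0.1, 0.3, -0.1]
width: 0.07
finger_force: 0.0
```

```bash
python3 - <<'E'
from h import *
s=read_state();print(s['ee_pos'],s['orientation'].round(3),s['q'].round(2))
plan([('knob',517,200,197,75),('d',517,309,190,91)])
E
```

```text
[0.53846198 0.17852764 0.19707244] [ 0.998 -0.047 -0.008 -0.051] [-1.03  0.5   1.    1.83 -0.59  1.1  -1.47]
knob [-23 -19   0] spin -80
d [105 -28   7] spin -16
```

Emit:
step_arm:
  targets:
    - [-20,0,0,-80,70]
    - [-20,0,0,-80,70]
    - [-20,0,0,-80,70]
    - [-20,0,0,-80,70]
    - [-20,0,0,-80,70]
    - [-20,0,0,-80,70]
    - [-20,0,0,-80,70]
    - [-20,0,0,-80,70]

```text
clock: 28.85
ee_pos: [0.5186, 0.1803, 0.1975]
orientation: [0.795, 0.605, 0.027, -0.044]
contact_force: [-0.6, 0.1, 0.1]
width: 0.0696
finger_force: 0.0
```

```bash
cat >> h.py <<'E'
def tilt():
    s=read_state(); M=R.from_quat(s['orientation']).as_matrix(); print('pos',(s['ee_pos']*1000).round(),'xaxis',M[:,0].round(3),'zaxis',M[:,2].round(3),'q',s['q'].round(2))
E
python3 - <<'E'
from h import *
tilt()
E
```

```text
pos [519. 180. 197.] xaxis [0.267 0.959 0.095] zaxis [-0.011  0.102 -0.995] q [-0.84  0.37  0.64  1.86 -0.38  1.01 -0.3 ]
```

```bash
python3 - <<'E'
from h import *
for z in(.185,.118): print(totool([.517,.308,z]).round())
E
```

```text
[121. -35.  25.]
[114. -32.  92.]
```

Emit:
step_arm:
  targets:
    - [40,-12,8,-17,70]
    - [80,-24,17,-17,70]
    - [121,-35,25,-17,70]
    - [121,-35,25,-17,70]
    - [114,-32,92,-17,70]
    - [114,-32,92,-17,70]
    - [114,-32,92,-17,70]

```text
clock: 29.72
ee_pos: [0.5183, 0.3065, 0.1186]
orientation: [0.699, 0.713, 0.032, -0.04]
contact_force: [-0.8, 0.4, 0.4]
width: 0.0702
finger_force: 0.0
```

```bash
python3 - <<'E'
from h import *
tilt()
d=snap('wrist','w5')
E
```

```text
pos [518. 307. 119.] xaxis [-0.02   0.995  0.102] zaxis [-0.011  0.101 -0.995] q [-0.91  0.52  0.49  1.82 -0.44  0.87 -0.17]
```

View pics/w5.png

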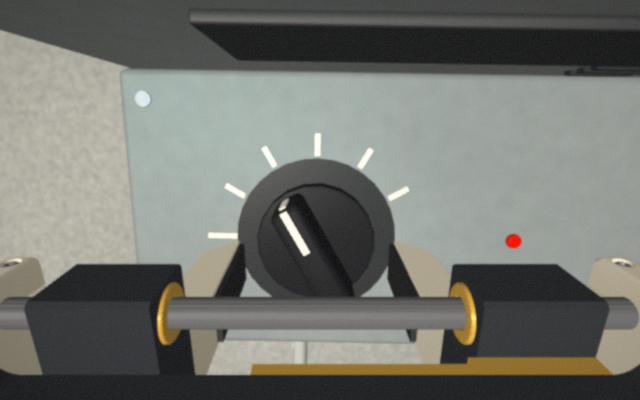

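The wrist view shows the pointer at (285,205), towards the second-click tick (268,155). Off is the tick at (222,236) and the third click is straight up at (318,143). Closing the fingers along x will align the bar to the third click.

Emit:
step_arm:
  targets:
    - [0,0,0,0,40]
    - [0,0,0,0,20]
    - [0,0,0,0,5]
    - [0,0,0,0,5]
    - [0,0,0,0,5]
    - [0,0,0,0,5]
    - [0,0,0,0,5]
    - [0,0,0,0,5]
  newtons: 10

```text
clock: 30.78
ee_pos: [0.5177, 0.3074, 0.1179]
orientation: [0.699, 0.714, 0.033, -0.04]
contact_force: [-1.5, 1.4, 5.8]
width: 0.0141
finger_force: 10.0
```

Emit:
step_arm:
  targets:
    - [0,0,0,0,40]
    - [0,0,0,0,70]
    - [0,0,0,0,70]
    - [0,0,-30,0,70]
    - [0,0,-60,0,70]
    - [0,0,-60,0,70]

```text
clock: 31.52
ee_pos: [0.5199, 0.3011, 0.1794]
orientation: [0.699, 0.713, 0.034, -0.039]
contact_force: [0.2, 0.2, -0.4]
width: 0.0678
finger_force: 0.0
```

```bash
python3 - <<'E'
from h import *
tilt()
d=snap('wrist','w6'); cv2.imwrite('pics/w6c.png',cv2.resize(d['img'][60:340,150:500],None,fx=1,fy=1))
print(totool([.50,.0,.25]).round())
E
```

```text
pos [520. 301. 179.] xaxis [-0.02   0.994  0.104] zaxis [-0.008  0.104 -0.995] q [-0.93  0.45  0.53  1.77 -0.39  0.98 -0.21]
[-292.  -26. -102.]
```

View pics/w6c.png

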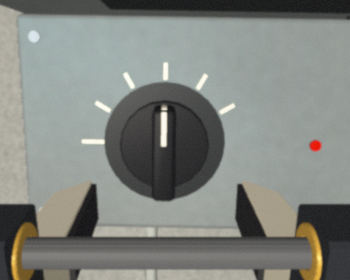

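The pointer (165,120) is now at the third click (165,70). While the ten seconds run I'll move away and work off the tool tilt that the joint limit caused.

```bash
python3 - <<'E'
from h import *
for P in([.45,0,.35],[.15,-.55,.45],[.15,-.55,.8]): print(totool(P).round())
E
```

```text
[-280.  -77. -201.]
[-811. -389. -354.]
[-775. -392. -702.]
```

Emit:
step_arm:
  targets:
    - [-10,0,-60,0,70]
    - [-140,-35,-140,0,50]
    - [-280,-77,-201,0,20]
    - [-280,-77,-201,0,0]
    - [-280,-77,-201,0,0]
    - [-280,-77,-201,0,0]
    - [-280,-77,-201,0,0]
    - [-280,-77,-201,0,0]

```text
clock: 32.58
ee_pos: [0.4494, 0.0011, 0.3488]
orientation: [0.699, 0.714, 0.032, -0.04]
contact_force: [0.0, 1.2, 0.0]
width: 0.0047
finger_force: 0.0
```

Emit:
step_arm:
  targets:
    - [-531,-312,-153,0,0]
    - [-531,-312,-153,0,0]
    - [-531,-312,-153,0,0]
    - [-531,-312,-153,0,0]
    - [-531,-312,-153,0,0]
    - [-531,-312,-153,0,0]
    - [-531,-312,-153,0,0]
    - [-531,-312,-153,0,0]

```text
clock: 33.58
ee_pos: [0.2328, -0.4031, 0.425]
orientation: [0.697, 0.715, 0.032, -0.04]
contact_force: [-0.2, 0.4, 1.4]
width: 0.0002
finger_force: 0.0
```

Emit:
step_arm:
  targets:
    - [0,0,0,0,0]
    - [0,0,0,0,0]
    - [0,0,0,0,0]
    - [0,0,0,0,0]
    - [0,0,0,0,0]

```text
clock: 34.2
ee_pos: [0.2314, -0.4025, 0.4259]
orientation: [0.699, 0.714, 0.032, -0.039]
contact_force: [1.1, 0.8, -0.0]
width: 0.0003
finger_force: 0.0
```

```bash
python3 - <<'E'
from h import *
tilt()
E
```

```text
pos [ 231. -402.  426.] xaxis [-0.021  0.995  0.101] zaxis [-0.011  0.101 -0.995] q [-0.06  0.21  1.3   1.58 -0.22  1.61  1.27]
```

Emit:
step_arm:
  targets:
    - [0,0,-350,0,0]
    - [0,0,-350,0,0]
    - [0,0,-350,0,0]
    - [0,0,-350,0,0]
    - [0,0,-350,0,0]
    - [0,0,-350,0,0]
    - [0,0,-350,0,0]
    - [0,0,-350,0,0]

```text
clock: 35.2
ee_pos: [0.2295, -0.4196, 0.6228]
orientation: [0.701, 0.713, 0.023, -0.006]
contact_force: [0.9, 0.4, -0.1]
width: 0.0006
finger_force: 0.0
```

```bash
python3 - <<'E'
from h import *
tilt()
E
```

```text
pos [ 229. -420.  623.] xaxis [-0.017  0.999  0.042] zaxis [ 0.024  0.042 -0.999] q [ 0.74  0.16  0.34  1.01 -0.1   2.    1.05]
```

Emit:
step_arm:
  targets:
    - [0,-60,30,0,0]
    - [0,-430,80,0,0]
    - [0,-430,80,0,0]
    - [0,-430,80,0,0]
    - [0,-430,80,0,0]
    - [0,-430,80,0,0]
    - [0,-430,80,0,0]
    - [0,-430,80,0,0]

```text
clock: 36.2
ee_pos: [-0.2017, -0.4218, 0.5306]
orientation: [0.703, 0.71, 0.024, -0.008]
contact_force: [0.3, 0.1, -0.1]
width: 0.0004
finger_force: 0.0
```

Emit:
step_arm:
  targets:
    - [0,0,-80,0,0]
    - [0,0,-80,0,0]
    - [0,0,-80,0,0]

```text
clock: 36.58
ee_pos: [-0.1989, -0.4279, 0.6121]
orientation: [0.7, 0.714, 0.023, -0.007]
contact_force: [-1.0, -0.9, -0.5]
width: 0.0004
finger_force: 0.0
```

```bash
python3 - <<'E'
from h import *
tilt()
E
```

```text
pos [-199. -428.  612.] xaxis [-0.019  0.999  0.042] zaxis [ 0.023  0.042 -0.999] q [ 1.32  0.17  0.78  1.07 -0.13  2.    2.06]
```

J6 is just at its limit, so I'll raise in small rows.

Emit:
step_arm:
  targets:
    - [0,0,-20,0,0]
    - [0,0,-40,0,0]
    - [0,0,-40,0,0]

```text
clock: 36.95
ee_pos: [-0.1994, -0.4254, 0.6265]
orientation: [0.701, 0.713, 0.01, -0.001]
contact_force: [-1.0, 0.9, -0.0]
width: 0.0005
finger_force: 0.0
```

```bash
python3 - <<'E'
from h import *
tilt()
E
```

```text
pos [-199. -425.  626.] xaxis [-0.017  1.     0.015] zaxis [ 0.012  0.015 -1.   ] q [ 1.45  0.14  0.59  1.04 -0.09  2.    2.01]
```

Emit:
step_arm:
  targets:
    - [0,0,-12,0,0]
    - [0,0,-22,0,0]

```text
clock: 37.2
ee_pos: [-0.1985, -0.4247, 0.6336]
orientation: [0.701, 0.713, 0.002, 0.002]
contact_force: [-0.0, -0.5, -0.0]
width: 0.0006
finger_force: 0.0
```

Emit:
step_arm:
  targets:
    - [0,430,150,0,0]
    - [0,430,150,0,0]
    - [0,430,150,0,0]
    - [0,430,150,0,0]
    - [0,430,150,0,0]
    - [0,430,150,0,0]
    - [0,430,150,0,0]
    - [0,430,150,0,0]

```text
clock: 38.2
ee_pos: [0.2357, -0.4156, 0.4836]
orientation: [0.699, 0.715, 0.002, 0.0]
contact_force: [-0.3, -0.2, -0.3]
width: 0.0007
finger_force: 0.0
```

```bash
python3 - <<'E'
from h import *
tilt(); print(totool([.55,-.15,.35]).round(),totool([.47,.27,.25]).round())
E
```

```text
pos [ 236. -416.  484.] xaxis [-0.023  1.     0.003] zaxis [ 0.003  0.003 -1.   ] q [ 0.84  0.08  0.12  1.43 -0.01  1.63  0.98]
[258. 320. 136.] [679. 249. 237.]
```

Emit:
step_arm:
  targets:
    - [258,320,136,0,0]
    - [258,320,136,0,0]
    - [258,320,136,0,0]
    - [258,320,136,0,0]
    - [258,320,136,0,0]
    - [258,320,136,0,0]
    - [258,320,136,0,0]
    - [258,320,136,0,0]

```text
clock: 39.2
ee_pos: [0.5497, -0.1496, 0.3491]
orientation: [0.699, 0.715, 0.002, -0.0]
contact_force: [-0.8, 0.5, 0.3]
width: 0.0003
finger_force: 0.0
```

```bash
python3 - <<'E'
from h import *
tilt(); plan([('a',483,289,200,91),('b',483,289,118,91)])
E
```

```text
pos [ 550. -150.  349.] xaxis [-0.024  1.     0.002] zaxis [ 0.002  0.002 -1.   ] q [ 0.33  0.28 -0.21  1.5   0.06  1.36  0.14]
a [440 -56 149] spin 0
b [ 0  0 82] spin 0
```

Emit:
step_arm:
  targets:
    - [440,-56,149,0,0]
    - [440,-56,149,0,0]
    - [440,-56,149,0,0]
    - [440,-56,149,0,0]
    - [440,-56,149,0,0]
    - [440,-56,149,0,0]
    - [440,-56,149,0,0]
    - [440,-56,149,0,0]

```text
clock: 40.2
ee_pos: [0.4842, 0.2877, 0.2015]
orientation: [0.7, 0.714, 0.002, 0.002]
contact_force: [0.6, -0.5, 0.5]
width: 0.0
finger_force: 0.0
```

Emit:
step_arm:
  targets:
    - [0,0,0,0,0]
    - [0,0,0,0,0]
    - [0,0,0,0,0]
    - [0,0,0,0,0]
    - [0,0,0,0,0]
    - [0,0,0,0,0]
    - [0,0,0,0,0]
    - [0,0,0,0,0]

```text
clock: 41.2
ee_pos: [0.4849, 0.2857, 0.202]
orientation: [0.701, 0.713, 0.002, 0.002]
contact_force: [0.5, 0.4, 0.2]
width: 0.0005
finger_force: 0.0
```

```bash
python3 - <<'E'
from h import *
tilt(); plan([('b',483,289,119,91)]); snap('wrist','w7')
E
```

```text
pos [485. 286. 202.] xaxis [-0.018  1.     0.   ] zaxis [ 0.005  0.    -1.   ] q [-0.32  0.39 -0.41  1.74  0.18  1.05 -0.78]
b [ 3 -2 83] spin 0
```

View pics/w7.png

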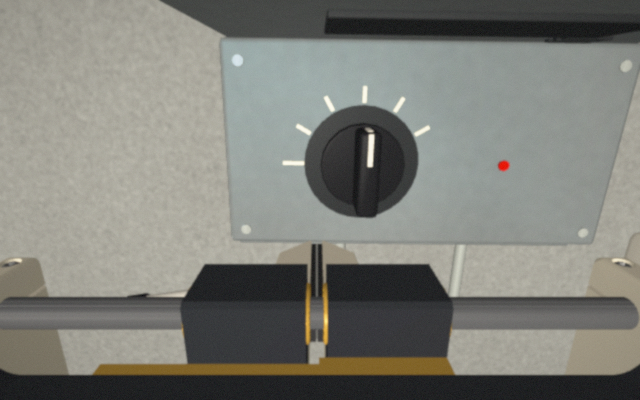

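The selector is still at the third click, with the knob disc at (361,161). I'll check its centre.

```bash
python3 - <<'E'
from h import *
d=load('w7')
for u,v,z in((361,161,.112),(368,133,.142),(366,213,.142),(361,213,.142)): print((1000*px2w(d,u,v,z)).round())
E
```

```text
[516. 317. 112.]
[516. 341. 142.]
[517. 289. 142.]
[514. 289. 142.]
```

Emit:
step_arm:
  targets:
    - [3,-2,40,0,0]
    - [3,-2,83,0,0]
    - [3,-2,83,0,0]
    - [3,-2,83,0,0]

```text
clock: 41.75
ee_pos: [0.4839, 0.2893, 0.1204]
orientation: [0.701, 0.713, 0.002, 0.002]
contact_force: [-0.5, 0.5, 0.3]
width: 0.0007
finger_force: 0.0
```

Emit:
step_arm:
  targets:
    - [-2,8,0,0,0]
    - [-8,19,0,0,0]
    - [-6,25,0,0,0]
    - [-4,31,0,0,0]
    - [2,38,0,0,0]
    - [5,42,0,0,0]
    - [5,42,0,0,0]
    - [5,42,0,0,0]

```text
clock: 42.75
ee_pos: [0.5256, 0.2946, 0.1195]
orientation: [0.701, 0.713, 0.002, 0.002]
contact_force: [-0.1, -0.2, -0.4]
width: 0.0003
finger_force: 0.0
```

Emit:
step_arm:
  targets:
    - [-12,-5,0,0,0]
    - [-22,-10,0,0,0]
    - [-22,-10,-60,0,0]
    - [-22,-10,-80,0,0]
    - [-22,-10,-80,0,0]

```text
clock: 43.38
ee_pos: [0.5159, 0.2719, 0.201]
orientation: [0.701, 0.713, 0.003, 0.002]
contact_force: [-0.1, 0.2, 0.4]
width: 0.0007
finger_force: 0.0
```

```bash
python3 - <<'E'
from h import *
tilt(); d=snap('wrist','w8');cv2.imwrite('pics/w8c.png',d['img'][0:300,150:500])
plan([('up',563,172,200,1),('handle',563,172,46,1)])
E
```

```text
pos [516. 272. 201.] xaxis [-0.017  1.     0.001] zaxis [ 0.008  0.002 -1.   ] q [-0.29  0.42 -0.41  1.69  0.19  1.06 -0.74]
up [-100   46   -1] spin 90
handle [  0   0 154] spin 0
```

View pics/w8c.png

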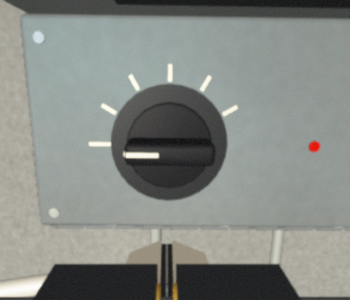

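The selector is at off: the pointer (140,155) is at the long tick (100,144). Next I pull the drawer.

Emit:
step_arm:
  targets:
    - [-60,25,0,5,30]
    - [-100,46,0,85,60]
    - [-100,46,0,85,60]
    - [-100,46,0,85,60]
    - [-100,46,0,85,60]
    - [-100,46,0,85,60]
    - [-100,46,0,85,60]
    - [-100,46,0,85,60]

```text
clock: 44.42
ee_pos: [0.5619, 0.1722, 0.1975]
orientation: [0.996, 0.091, 0.001, 0.001]
contact_force: [-0.5, -1.2, 0.5]
width: 0.0601
finger_force: 0.0
```

```bash
python3 - <<'E'
from h import *
tilt()
plan([('up',563,172,200,1),('handle',563,172,46,1)])
E
```

```text
pos [562. 172. 198.] xaxis [0.983 0.181 0.002] zaxis [ 0.002 -0.001 -1.   ] q [-0.34  0.4  -0.07  1.7   0.03  1.04 -1.81]
up [ 1  0 -2] spin 9
handle [  0   0 154] spin 0
```

Emit:
step_arm:
  targets:
    - [1,0,50,9,60]
    - [1,0,100,9,60]
    - [1,0,151,9,60]
    - [1,0,151,9,60]
    - [1,0,151,9,0]
    - [1,0,151,9,0]
    - [1,0,151,9,0]
    - [1,0,151,9,0]
  newtons: 25

```text
clock: 45.42
ee_pos: [0.5651, 0.1734, 0.0493]
orientation: [1.0, 0.016, 0.003, -0.0]
contact_force: [0.1, 0.1, 0.0]
width: 0.0243
finger_force: 0.0
```

Emit:
step_arm:
  targets:
    - [0,0,0,0,0]
    - [0,0,0,0,0]

```text
clock: 45.68
ee_pos: [0.5648, 0.1714, 0.0486]
orientation: [1.0, 0.015, 0.002, 0.001]
contact_force: [-0.5, -6.2, 4.4]
width: 0.009
finger_force: 25.0
```

Emit:
step_arm:
  targets:
    - [0,8,0,0,0]
    - [0,24,0,0,0]
    - [0,42,0,0,0]
    - [0,60,0,0,0]
    - [0,78,0,0,0]
    - [0,94,0,0,0]
    - [0,104,0,0,0]
    - [0,110,0,0,0]

```text
clock: 46.68
ee_pos: [0.5654, 0.0622, 0.0485]
orientation: [1.0, 0.016, -0.0, 0.0]
contact_force: [-11.1, 1.3, 15.5]
width: 0.009
finger_force: 25.0
```

Emit:
step_arm:
  targets:
    - [0,8,0,0,0]
    - [0,22,0,0,0]
    - [0,38,0,0,0]
    - [0,54,0,0,0]
    - [0,70,0,0,0]
    - [0,82,0,0,0]
    - [0,90,0,0,0]
    - [0,94,0,0,0]

```text
clock: 47.68
ee_pos: [0.5659, -0.032, 0.0483]
orientation: [1.0, 0.015, -0.002, 0.0]
contact_force: [-19.1, 1.1, 23.3]
width: 0.0091
finger_force: 24.9
```

Emit:
step_arm:
  targets:
    - [0,0,0,0,50]
    - [0,0,0,0,50]
    - [0,0,-50,0,50]
    - [0,-20,-110,0,50]
    - [0,60,-130,0,50]
    - [0,60,-130,0,50]

```text
clock: 48.42
ee_pos: [0.5732, -0.0949, 0.1799]
orientation: [1.0, 0.014, 0.004, 0.001]
contact_force: [-0.2, -0.8, 0.0]
width: 0.0497
finger_force: 0.0
```

```bash
python3 - <<'E'
from h import *
tilt()
d=snap('top','top6')
cv2.imwrite('pics/crop6.png',cv2.resize(d['img'][110:300,200:500],None,fx=2.6,fy=2.6,interpolation=cv2.INTER_CUBIC))
E
```

```text
pos [573. -95. 180.] xaxis [1.    0.028 0.008] zaxis [ 0.008 -0.002 -1.   ] q [ 0.09  0.4  -0.02  1.75  0.01  0.98 -1.48]
```

View pics/crop6.png

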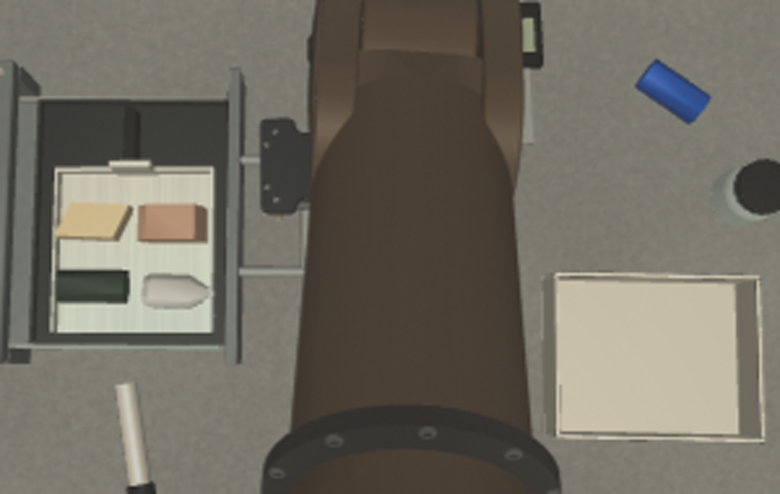

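The top view shows the crystals still in the pan, the grip bar at crop (132,130) and the box at crop (557–762, 275–440).

```bash
python3 - <<'E'
from h import *
d=load('top6')
def c(n,u,v,z): print(n,(1000*px2w(d,200+u/2.6,110+v/2.6,z)).round())
c('barL top',126,108,.062);c('barR top',139,108,.062);c('bar far',132,105,.062)
c('tab L',110,160,.045);c('tab R',151,160,.045)
c('TL',54,170,.0365);c('TR',215,168,.0365);c('BR',214,332,.0165);c('BL',54,332,.0165)
for u,v in((557,274),(760,277),(763,440),(557,437)): c('box',u,v,.06)
g=cv2.cvtColor(d['img'],cv2.COLOR_BGR2GRAY); 
for v in(154,160,166): print(v,g[v,236:266])
E
```

```text
barL top [669. 146.  62.]
barR top [669. 134.  62.]
bar far [672. 141.  62.]
tab L [620. 164.  45.]
tab R [620. 123.  45.]
TL [611. 222.  36.]
TR [614.  60.  36.]
BR [450.  59.  16.]
BL [449. 220.  16.]
box [ 508. -278.   60.]
box [ 507. -475.   60.]
box [ 351. -472.   60.]
box [ 352. -275.   60.]
154 [60 61 60 60 60 60 61 60 60 60 60 60 50 49 50 49 43 42 58 61 60 60 61 61
 61 60 61 60 61 60]
160 [60 60 61 60 60 60 61 60 61 61 61 55 49 51 51 49 44 43 59 62 62 61 61 62
 62 62 62 62 62 62]
166 [61 61 60 61 61 61 62 62 61 62 61 58 52 52 53 49 44 47 61 62 62 62 62 63
 62 62 62 63 62 62]
```

```bash
python3 - <<'E'
from h import *
plan([('a',645,141,120,1),('b',645,141,35,1)])
E
```

```text
a [  78 -236   60] spin 0
b [ 0  0 85] spin 0
```

Emit:
step_arm:
  targets:
    - [78,-236,0,0,50]
    - [78,-236,0,0,50]
    - [78,-236,0,0,50]
    - [78,-236,0,0,50]
    - [78,-236,40,0,50]
    - [78,-236,60,0,50]
    - [78,-236,60,0,50]

```text
clock: 49.35
ee_pos: [0.6415, 0.1479, 0.1161]
orientation: [1.0, 0.016, 0.0, 0.0]
contact_force: [0.2, -0.1, 0.8]
width: 0.0499
finger_force: 0.0
```

```bash
python3 - <<'E'
from h import *
tilt();d=snap('wrist','w9')
plan([('b',645,141,35,1)])
E
```

```text
pos [641. 148. 116.] xaxis [0.999 0.032 0.   ] zaxis [ 0.    -0.001 -1.   ] q [-0.27  0.59 -0.06  1.6   0.04  0.95 -1.88]
b [ 2  7 83] spin 1
```

View pics/w9.png

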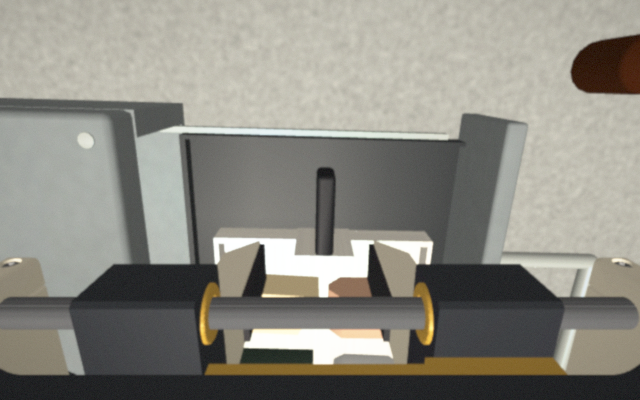

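The grip bar at (325,170–255) is between the fingers, so I'll check the offset.

```bash
python3 - <<'E'
from h import *
d=load('w9')
for u,v in((325,172),(325,252)): print((1000*px2w(d,u,v,.062)).round(),totool(px2w(d,u,v,.062)).round())
plan([('box1',645,141,165,1),('box',615,-373,165,1)])
E
```

```text
[673. 144.  62.] [30.  5. 56.]
[619. 142.  62.] [-23.   5.  56.]
box1 [  2   7 -47] spin 1
box [-39 513   0] spin 0
```

Emit:
step_arm:
  targets:
    - [2,5,40,0,50]
    - [2,5,80,0,50]
    - [2,5,80,0,50]
    - [2,5,80,0,0]
    - [2,5,80,0,0]
    - [2,5,80,0,0]
    - [2,5,80,0,0]
    - [2,5,80,0,0]
  newtons: 60

```text
clock: 50.4
ee_pos: [0.646, 0.143, 0.0393]
orientation: [1.0, 0.016, 0.003, -0.0]
contact_force: [-0.7, 0.5, 4.8]
width: 0.0115
finger_force: 59.9
```

Emit:
step_arm:
  targets:
    - [0,0,-8,0,0]
    - [0,0,-22,0,0]
    - [0,0,-42,0,0]
    - [0,0,-66,0,0]
    - [0,0,-90,0,0]
    - [0,0,-108,0,0]
    - [0,0,-116,0,0]
    - [0,0,-118,0,0]

```text
clock: 51.4
ee_pos: [0.6451, 0.1427, 0.1571]
orientation: [1.0, 0.016, 0.002, -0.0]
contact_force: [0.3, -0.2, -5.0]
width: 0.0115
finger_force: 60.0
```

```bash
python3 - <<'E'
from h import *
tilt();d=snap('wrist','w10');s=read_state();print(s['wrist_torque'],s['contact_force'])
snap('scene','s10')
E
```

```text
pos [645. 143. 157.] xaxis [0.999 0.032 0.005] zaxis [ 0.005  0.    -1.   ] q [-0.26  0.55 -0.06  1.56  0.04  1.03 -1.87]
[ 0.04305043 -0.39919461 -0.01934005] [-0.0790851   0.64154621 -4.21274113]
```

View pics/s10.png

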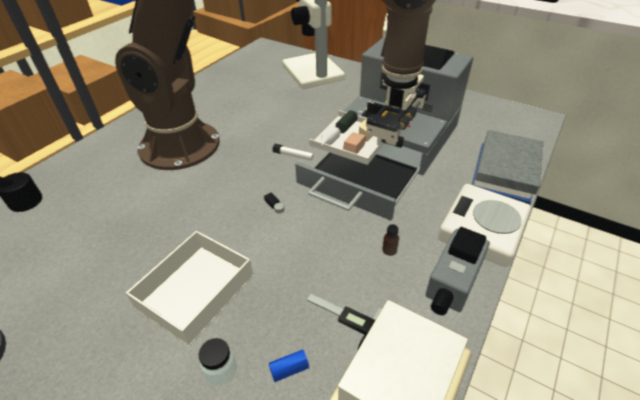

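The pan hangs level with the crystals in it, seen at (350,140). That picture uses up the viewing allowance (I count 15, one over), so I'll work from numbers only. Now the gentle carry to the box.

```bash
python3 - <<'E'
from h import *
plan([('mid',645,-115,157,1.8),('box',597,-370,157,1.8)])
E
```

```text
mid [ -8 258  -1] spin 0
box [-56 253   0] spin 0
```

Emit:
step_arm:
  targets:
    - [0,10,0,0,0]
    - [-1,30,0,0,0]
    - [-2,58,0,0,0]
    - [-3,92,0,0,0]
    - [-4,128,0,0,0]
    - [-5,164,0,0,0]
    - [-6,200,0,0,0]
    - [-8,236,0,0,0]

```text
clock: 52.5
ee_pos: [0.6439, -0.0967, 0.1564]
orientation: [1.0, 0.015, 0.002, 0.0]
contact_force: [-0.2, 0.1, -4.5]
width: 0.0115
finger_force: 59.9
```

```bash
python3 - <<'E'
from h import *
tilt();plan([('box',597,-370,157,1.8)]);s=read_state();print(s['contact_force'],s['wrist_torque'])
E
```

```text
pos [644. -97. 156.] xaxis [1.    0.03  0.004] zaxis [ 0.004 -0.    -1.   ] q [ 0.09  0.54 -0.04  1.59  0.02  1.01 -1.49]
box [-55 272  -1] spin 0
[-0.19401599  0.12576372 -4.53207237] [ 0.03365967 -0.43273569 -0.01966206]
```

Emit:
step_arm:
  targets:
    - [-5,20,0,0,0]
    - [-12,56,0,0,0]
    - [-20,96,0,0,0]
    - [-30,138,0,0,0]
    - [-40,180,0,0,0]
    - [-48,220,0,0,0]
    - [-53,250,0,0,0]
    - [-55,266,0,0,0]

```text
clock: 53.5
ee_pos: [0.5967, -0.363, 0.156]
orientation: [1.0, 0.015, 0.002, -0.0]
contact_force: [0.3, 0.5, -4.2]
width: 0.012
finger_force: 60.0
```

Emit:
step_arm:
  targets:
    - [0,4,0,0,0]
    - [0,6,0,0,0]
    - [0,6,0,0,0]
    - [0,6,0,0,0]

```text
clock: 54.0
ee_pos: [0.5987, -0.3658, 0.1564]
orientation: [1.0, 0.017, 0.002, -0.0]
contact_force: [1.0, -0.8, -4.4]
width: 0.0116
finger_force: 59.9
```

```bash
python3 - <<'E'
from h import *
tilt();s=read_state();print(s['contact_force'],s['wrist_torque'])
d=snap('top','top7')
# white-ish box rim: visible right/left edges at z=.06
hsv=cv2.cvtColor(d['img'],cv2.COLOR_BGR2HSV); m=((hsv[...,2]>140)).astype(np.uint8); m[:, :395]=0; m[:205]=0; m[290:]=0; m[:,520:]=0
ys,xs=np.nonzero(m); print(xs.min(),xs.max(),ys.min(),ys.max())
for u,v in((xs.min(),ys.max()),(xs.max(),ys.max())): print((1000*px2w(d,u,v,.06)).round())
E
```

```text
pos [ 599. -366.  156.] xaxis [0.999 0.033 0.005] zaxis [ 0.005  0.001 -1.   ] q [ 0.48  0.61 -0.01  1.45  0.    1.08 -1.07]
[ 1.02925617 -0.76609861 -4.39863498] [ 0.073674   -0.39159375  0.03082692]
408 491 205 279
[ 350. -259.   60.]
[ 352. -465.   60.]
```

Emit:
step_arm:
  targets:
    - [-3,1,6,0,0]
    - [-9,3,18,0,0]
    - [-16,5,32,0,0]
    - [-22,6,46,0,0]
    - [-26,6,56,0,0]
    - [-28,6,62,0,0]
    - [-29,6,65,0,0]
    - [-29,6,65,0,0]

```text
clock: 55.05
ee_pos: [0.57, -0.3738, 0.0913]
orientation: [1.0, 0.016, 0.002, -0.0]
contact_force: [-0.5, 0.3, -4.5]
width: 0.0114
finger_force: 60.0
```

Emit:
step_arm:
  targets:
    - [0,0,0,0,0]
    - [0,0,0,0,0]
    - [0,0,0,0,0]
    - [0,0,0,0,0]
  newtons: 12

```text
clock: 55.55
ee_pos: [0.5703, -0.374, 0.0918]
orientation: [1.0, 0.016, 0.003, 0.0]
contact_force: [0.1, -0.1, 3.4]
width: 0.0116
finger_force: 12.0
```

```bash
python3 - <<'E'
from h import *
tilt();s=read_state();print(s['contact_force'],s['wrist_torque'],s['width'])
E
```

```text
pos [ 570. -374.   92.] xaxis [0.999 0.032 0.006] zaxis [ 0.006 -0.    -1.   ] q [ 0.51  0.64 -0.01  1.57  0.01  0.93 -1.04]
[ 0.13249249 -0.13612171  3.44082469] [ 0.0974528   0.20087444 -0.04555931] 0.011578441848061269
```

The pan has pivoted and rests on the box wall. Raising the grip slowly should tip it mouth-down.

Emit:
step_arm:
  targets:
    - [0,0,-4,0,0]
    - [0,0,-8,0,0]
    - [0,0,-13,0,0]
    - [0,0,-18,0,0]
    - [0,0,-23,0,0]
    - [0,0,-28,0,0]
    - [0,0,-33,0,0]
    - [0,0,-38,0,0]
  newtons: 12

```text
clock: 56.55
ee_pos: [0.5696, -0.3738, 0.1295]
orientation: [1.0, 0.016, 0.002, -0.0]
contact_force: [-1.8, 0.8, -3.4]
width: 0.012
finger_force: 12.0
```

Emit:
step_arm:
  targets:
    - [0,0,-5,0,0]
    - [0,0,-10,0,0]
    - [0,0,-15,0,0]
    - [0,0,-20,0,0]
    - [0,0,-25,0,0]
    - [0,0,-30,0,0]
    - [0,0,-34,0,0]
    - [0,0,-38,0,0]

```text
clock: 57.55
ee_pos: [0.5694, -0.3738, 0.1675]
orientation: [1.0, 0.016, 0.002, -0.0]
contact_force: [0.5, -0.7, -2.3]
width: 0.0119
finger_force: 12.0
```

```bash
python3 - <<'E'
from h import *
tilt();s=read_state();print(s['contact_force'],s['wrist_torque'],s['width'])
d=snap('wrist','w11'); t=snap('top','top8'); snap('scene','s11')
E
```

```text
pos [ 569. -374.  167.] xaxis [0.999 0.032 0.005] zaxis [ 0.005  0.    -1.   ] q [ 0.51  0.57 -0.01  1.49  0.    1.07 -1.04]
[ 0.53036132 -0.73824353 -2.27121301] [ 0.00536288 -0.13696409  0.01250904] 0.01192940256915184
```

```bash
cat >> h.py <<'E'
def crys(d,z=.022,roi=None):
    i=cv2.cvtColor(d['img'],cv2.COLOR_BGR2HSV).astype(int);h,s,v=i[...,0],i[...,1],i[...,2]
    M={'pink':((h<12)|(h>172))&(s>60)&(v>90),'cream':(h>=12)&(h<28)&(s>60)&(v>130),'dark':(v<60)&(h>30)&(h<100)}
    for n,m in M.items():
        k,l,st,c=cv2.connectedComponentsWithStats(m.astype(np.uint8))
        for j in range(1,k):
            if st[j,4]>25:
                P=px2w(d,*c[j],z)*1000
                if 250<P[0]<800 and -600<P[1]<260: print(n,st[j,4],st[j,:4],c[j].round(),P[:2].round())
E
python3 - <<'E'
from h import *
for f in('s11','top8'): print(f);crys(load(f))
E
```

```text
s11
cream 171 [182 183  57  26] [212. 202.] [ 284. -157.]
cream 41 [195 240  11  10] [200. 245.] [ 362. -281.]
cream 38 [209 264   7   8] [212. 268.] [ 432. -317.]
cream 57 [208 278   9  11] [212. 283.] [ 460. -348.]
cream 542 [170 287  33  28] [186. 301.] [ 445. -410.]
dark 2635 [317 143  99  55] [368. 170.] [573. 169.]
dark 191 [251 194  23  25] [260. 205.] [ 400. -103.]
dark 26 [269 198   9   9] [273. 202.] [422. -76.]
dark 50 [202 213  16  12] [211. 218.] [ 325. -203.]
dark 36 [388 226   9  11] [392. 231.] [729. -10.]
dark 61 [242 231  13  18] [249. 237.] [ 445. -203.]
dark 150 [202 236  34  27] [216. 251.] [ 405. -276.]
dark 348 [173 239  37  40] [190. 262.] [ 378. -332.]
dark 30 [207 238   8  10] [210. 243.] [ 378. -265.]
dark 97 [223 250  20  25] [232. 262.] [ 460. -281.]
dark 32 [187 271  11   9] [192. 276.] [ 411. -357.]
dark 48 [208 351  21  18] [221. 362.] [ 596. -472.]
top8
cream 690 [422 229  56  19] [448. 239.] [ 451. -374.]
dark 1296 [214 149  74  55] [240. 173.] [622. 175.]
dark 75 [262 156  26   9] [274. 160.] [657.  86.]
dark 28 [213 203   3  14] [214. 210.] [521. 239.]
dark 27 [422 247  18   6] [428. 248.] [ 428. -320.]
```

Emit:
step_arm:
  targets:
    - [0,0,0,0,0]
    - [0,0,0,0,0]
    - [0,0,0,0,0]
    - [0,0,-5,0,0]
    - [0,0,-10,0,0]
    - [0,0,-10,0,0]
  newtons: 5

```text
clock: 58.45
ee_pos: [0.5697, -0.3741, 0.1779]
orientation: [1.0, 0.016, 0.003, 0.0]
contact_force: [0.1, 0.1, 0.0]
width: 0.0118
finger_force: 5.0
```

Emit:
step_arm:
  targets:
    - [0,0,0,0,0]
    - [0,0,0,0,0]
    - [0,0,-30,0,0]
    - [0,0,-60,0,0]
    - [0,0,-90,0,0]
    - [0,0,-110,0,0]
    - [0,0,-110,0,0]
    - [0,0,-110,0,0]
  newtons: 40

```text
clock: 59.45
ee_pos: [0.5685, -0.3736, 0.2859]
orientation: [1.0, 0.016, 0.002, -0.001]
contact_force: [-0.0, -0.1, -1.6]
width: 0.0119
finger_force: 40.0
```

```bash
python3 - <<'E'
from h import *
tilt();s=read_state();print(s['contact_force'],s['wrist_torque'],s['width'])
for n in('scene','top'): print(n);crys(snap(n,n+'12'))
E
```

```text
pos [ 568. -374.  286.] xaxis [0.999 0.032 0.003] zaxis [ 0.003  0.001 -1.   ] q [ 0.5   0.49  0.    1.33 -0.    1.31 -1.03]
[-0.03110581 -0.07101683 -1.5791254 ] [ 0.06437342 -0.03662647  0.01832687] 0.011943675058211282
scene
cream 532 [171 263  45  57] [187. 294.] [ 435. -398.]
cream 214 [203 269  23  22] [214. 280.] [ 459. -339.]
dark 2726 [316 143 100  55] [367. 169.] [571. 169.]
dark 141 [229 175  16  19] [237. 184.] [295. -68.]
dark 150 [207 191  19  22] [217. 202.] [ 297. -152.]
dark 30 [266 196   9  12] [270. 201.] [415. -78.]
dark 64 [179 212  13  14] [184. 218.] [ 266. -237.]
dark 51 [166 216  14  13] [174. 222.] [ 252. -260.]
dark 34 [388 227   8   9] [392. 231.] [728. -11.]
dark 43 [357 320  14  14] [364. 328.] [ 789. -272.]
dark 34 [215 351  14  18] [223. 361.] [ 599. -469.]
top
cream 349 [420 235  32  12] [435. 241.] [ 446. -340.]
cream 280 [452 236  26  12] [464. 241.] [ 445. -415.]
dark 103 [215 149  24  11] [226. 154.] [673. 215.]
dark 243 [215 149  67  21] [243. 158.] [660. 169.]
dark 1500 [213 157  75  63] [247. 185.] [589. 156.]
dark 28 [422 248  14   9] [426. 250.] [ 423. -314.]
```

The measured load is now 1.6 N, which is the pan alone, so all the crystals are out. I'll carry the hanging pan back over the drawer.

```bash
python3 - <<'E'
from h import *
plan([('up',568,-374,325,1),('over',480,141,325,1)])
E
```

```text
up [  0   0 -39] spin 1
over [ -79 -516    0] spin 0
```

Emit:
step_arm:
  targets:
    - [0,0,-20,0,0]
    - [0,0,-40,0,0]
    - [-5,-40,-40,0,0]
    - [-15,-90,-40,0,0]
    - [-25,-140,-40,0,0]
    - [-35,-190,-40,0,0]
    - [-45,-240,-40,0,0]
    - [-55,-290,-40,0,0]

```text
clock: 60.55
ee_pos: [0.5036, -0.0842, 0.3263]
orientation: [1.0, 0.016, 0.002, -0.0]
contact_force: [-0.2, -0.7, -2.1]
width: 0.0116
finger_force: 40.0
```

```bash
python3 - <<'E'
from h import *
tilt();plan([('over',480,141,325,1)])
for n in('scene','top'): print(n);crys(snap(n,n+'13'))
print(blobs(load('top13'),(400,205,510,290),.06,300))
E
```

```text
pos [504. -84. 326.] xaxis [0.999 0.032 0.004] zaxis [ 0.004  0.    -1.   ] q [ 0.17  0.18 -0.13  1.68  0.02  1.27 -1.5 ]
over [ -16 -226    1] spin 1
scene
cream 531 [171 263  45  57] [187. 294.] [ 435. -398.]
cream 214 [203 269  23  22] [214. 280.] [ 459. -339.]
dark 2728 [316 143 100  55] [368. 169.] [571. 170.]
dark 47 [265 194  14  13] [271. 200.] [413. -73.]
dark 39 [387 225  10  10] [392. 230.] [729.  -8.]
dark 36 [215 350  14  19] [224. 360.] [ 598. -467.]
top
cream 646 [420 235  58  13] [448. 241.] [ 446. -373.]
dark 352 [215 149  37  33] [228. 162.] [648. 207.]
[(445, 247, array([ 431, -352]), array([ 429, -357]), 234, 210, 89)]
```

```bash
python3 - <<'E'
from h import *
d=load('top13'); lab=cv2.cvtColor(d['img'],cv2.COLOR_BGR2LAB)[200:295,400:520]
for r in range(0,95,4): print(200+r,' '.join('%3d'%x for x in lab[r,::4,0]))
hsv=cv2.cvtColor(d['img'],cv2.COLOR_BGR2HSV)
for b in blobs(d,(300,110,400,270),.018)+blobs(d,(400,110,520,205),.018): print(*b)
E
```

```text
200  91  92  92  92 125 135 136 134 132 132 131 134 136 135 136 139 138 138 136 136 138 137 139 141 136 138 138 136 136 138
204  97  98  98  97 131 135 134 134 135 134 136 139 133 137 134 136 136 139 138 142 138 138 138 138 138 141 136 135 135 135
208 102 102 101 102 128 132 131 134 133 133 136 133 140 136 139 137 138 139 135 138 138 138 139 138 139 141 138 136 138 136
212 103 103 103 104 130 130 135 131 136 135 135 133 137 138 137 136 140 140 139 141 140 140 139 140 141 140 140 138 136 137
216 101 102 102 102 131 112 117 122 139 142 149 167 183 188 184 211 214 202 200 203 204 204 196 150 143 141 140 140 136 135
220  97  97  98  98 200 201 201 201 201 202 202 201 201 201 201 200 200 200 200 200 200 117 119 160 142 139 143 142 138 138
224  92  94  92  95 202 202 202 202 202 201 202 201 201 201 201 201 200 200 200 200 200 118 119 168 143 142 139 138 141 138
228  90  90  90  90 202 202 202 202 202 201 202 202 201 201 201 201 201 200 200 200 200 119 119 193 143 139 139 138 144 138
232  72  89  89  87 203 203 203 202 202 201 201 202 202 201 201 201 201 201 200 200 200 117 119 180 142 142 
[... 1537 characters left out ...]
34 135 137 139 136 135 139 134 137 136 139 136 138 138 139 138 138 139 138 136 132 136 136
288  72  70  66 135 136 138 135 138 138 135 136 135 138 138 133 138 138 138 138 139 138 137 139 138 137 136 138 137 131 136
292  72  71  66 134 133 133 135 134 138 137 137 133 137 137 140 139 139 136 141 138 135 138 139 138 138 136 137 138 137 138
302 248 [424   7] [445   3] 151 18 1
397 213 [ 519 -242] [ 522 -242] 56 11 -1
312 209 [527 -19] [527 -19] 58 45 1
357 164 [ 647 -137] [ 648 -139] 161 58 88
368 121 [ 767 -165] [ 702 -146] 212 193 -89
302 138 [718  12] [667   6] 260 22 1
492 182 [ 602 -495] [ 602 -494] 71 55 -63
458 145 [ 704 -409] [ 703 -409] 73 41 54
407 161 [ 659 -270] [ 670 -272] 258 40 -1
```

Emit:
step_arm:
  targets:
    - [-4,-40,0,1,0]
    - [-8,-80,0,1,0]
    - [-12,-130,0,1,0]
    - [-16,-180,0,1,0]
    - [-16,-215,0,1,0]
    - [-16,-226,0,1,0]
    - [-16,-226,0,1,0]
    - [-16,-226,0,1,0]

```text
clock: 61.65
ee_pos: [0.4817, 0.1378, 0.3267]
orientation: [1.0, 0.006, 0.002, 0.0]
contact_force: [-0.5, -0.3, -2.0]
width: 0.0116
finger_force: 40.0
```

Lightness values from the top view show all four crystals in the box: cream around (432,242), pink around (465,241), dark around (435,252) and grey around (465,256). Next I measure the hanging pan's angle with a ray to its mouth corner.

```bash
python3 - <<'E'
from h import *
a=load('scene13')['img'].astype(int); d=snap('scene','scene14'); b=d['img'].astype(int)
m=((np.abs(a-b).max(2)>25)&(b.min(2)>95)).astype(np.uint8); m=cv2.morphologyEx(m,cv2.MORPH_OPEN,np.ones((3,3)))
k,l,st,c=cv2.connectedComponentsWithStats(m)
def onY(u,v,y):
    K=d['K'];r=rot(d)@np.array([(u-K[0,2])/K[0,0],-(v-K[1,2])/K[1,1],-1]);o=np.array(d['xyz']);return 1000*(o+r*(y-o[1])/r[1])
for j in range(1,k):
    if st[j,4]>150:
        cn=cv2.findContours((l==j).astype(np.uint8),cv2.RETR_EXTERNAL,cv2.CHAIN_APPROX_SIMPLE)[0][0]
        q=cv2.approxPolyDP(cn,5,True)[:,0]; print(st[j])
        for u,v in q: print((u,v),b[v,u],'y58',onY(u,v,.058).round(),'y218',onY(u,v,.218).round())
P=np.array([.48,.138,.338])
for t in(50,60,70,80,90):
    s,co=np.sin(np.radians(t)),np.cos(np.radians(t)); x=-.195*co+.036*s; z=-.195*s-.036*co
    print(t,w2px(d,P+[x,-.08,z]).round(),w2px(d,P+[x,.08,z]).round())
E
```

```text
[340   0  17  19 242]
(np.int32(354), np.int32(0)) [100 122 127] y58 [566.  58. 503.] y218 [482. 218. 445.]
(np.int32(340), np.int32(0)) [100 119 125] y58 [536.  58. 499.] y218 [445. 218. 440.]
(np.int32(340), np.int32(18)) [104 123 127] y58 [536.  58. 465.] y218 [446. 218. 399.]
(np.int32(355), np.int32(10)) [ 97 115 121] y58 [568.  58. 486.] y218 [485. 218. 424.]
[309  36  29  28 404]
(np.int32(309), np.int32(36)) [105 126 132] y58 [462.  58. 415.] y218 [356. 218. 338.]
(np.int32(312), np.int32(48)) [ 98 119 129] y58 [469.  58. 391.] y218 [364. 218. 308.]
(np.int32(322), np.int32(51)) [101 116 118] y58 [494.  58. 390.] y218 [394. 218. 307.]
(np.int32(326), np.int32(43)) [107 126 132] y58 [504.  58. 409.] y218 [407. 218. 331.]
(np.int32(333), np.int32(55)) [109 130 135] y58 [521.  58. 387.] y218 [427. 218. 304.]
(np.int32(327), np.int32(60)) [ 97 114 117] y58 [506.  58. 373.] y218 [409. 218. 286.]
(np.int32(336), np.int32(63)) [101 122 126] y58 [529.  58. 371.] y218 [436. 218. 284.]
(np.int32(337), np.int32(43)) [101 121 124] y58 [530.  58. 415.] y218 [439. 218. 337.]
[ 238   40   7
[... 1021 characters left out ...]
y58 [456.  58. 262.] y218 [348. 218. 152.]
(np.int32(300), np.int32(105)) [122 136 140] y58 [429.  58. 241.] y218 [316. 218. 126.]
(np.int32(298), np.int32(85)) [140 156 155] y58 [427.  58. 293.] y218 [312. 218. 189.]
(np.int32(316), np.int32(59)) [122 140 140] y58 [478.  58. 369.] y218 [375. 218. 281.]
(np.int32(315), np.int32(51)) [124 136 139] y58 [476.  58. 386.] y218 [373. 218. 302.]
(np.int32(289), np.int32(52)) [149 163 162] y58 [407.  58. 368.] y218 [288. 218. 281.]
(np.int32(288), np.int32(45)) [136 151 152] y58 [406.  58. 384.] y218 [287. 218. 300.]
50 [286. 126.] [319.  99.]
60 [297. 134.] [328. 106.]
70 [308. 141.] [339. 112.]
80 [319. 146.] [349. 116.]
90 [331. 149.] [360. 119.]
```

The pan hangs at about 46° (mouth corner at pixel (281,124)), so for the mouth to land at x=449 the grip should be at x≈558 with the tip at about z=168.

Emit:
step_arm:
  targets:
    - [40,-1,0,0,0]
    - [78,-3,30,0,0]
    - [78,-3,80,0,0]
    - [78,-3,120,0,0]
    - [78,-3,140,0,0]
    - [78,-3,146,0,0]
    - [78,-3,150,0,0]
    - [78,-3,150,0,0]

```text
clock: 62.7
ee_pos: [0.5605, 0.1436, 0.1781]
orientation: [1.0, 0.007, 0.003, -0.0]
contact_force: [-0.6, -0.2, -0.8]
width: 0.0114
finger_force: 40.0
```

Emit:
step_arm:
  targets:
    - [0,0,3,0,0]
    - [0,0,6,0,0]
    - [0,0,6,0,0]

```text
clock: 63.08
ee_pos: [0.5631, 0.1441, 0.1738]
orientation: [1.0, 0.007, 0.006, -0.001]
contact_force: [4.6, -0.4, 9.1]
width: 0.012
finger_force: 40.0
```

Emit:
step_arm:
  targets:
    - [0,0,3,0,0]
    - [0,0,6,0,0]
    - [0,0,6,0,0]

```text
clock: 63.45
ee_pos: [0.5672, 0.1446, 0.1706]
orientation: [1.0, 0.006, 0.01, -0.002]
contact_force: [11.0, -1.2, 19.4]
width: 0.0114
finger_force: 40.0
```

Contact came at tip z≈176 (about 50°). I'll loosen the grip and follow the arc down to lay the pan flat.

Emit:
step_arm:
  targets:
    - [0,0,0,0,0]
    - [0,0,0,0,0]
    - [0,0,0,0,0]
    - [10,0,4,0,0]
    - [20,0,9,0,0]
    - [28,0,14,0,0]
    - [40,0,26,0,0]
    - [52,0,38,0,0]
  newtons: 12

```text
clock: 64.45
ee_pos: [0.6124, 0.1444, 0.1262]
orientation: [1.0, 0.007, 0.002, 0.0]
contact_force: [-0.2, 0.3, 0.9]
width: 0.0121
finger_force: 12.0
```

```bash
python3 - <<'E'
from h import *
tilt();s=read_state();print(s['contact_force'],s['wrist_torque'],s['width'],s['finger_force'])
E
```

```text
pos [612. 144. 126.] xaxis [1.    0.014 0.003] zaxis [ 0.003  0.    -1.   ] q [-0.16  0.55 -0.24  1.66  0.15  0.94 -2.01]
[-0.19971989  0.3133399   0.8772323 ] [ 0.2708178   0.20419826 -0.06181784] 0.012072558924487572 11.999537944793701
```

Emit:
step_arm:
  targets:
    - [10,0,13,0,0]
    - [20,0,28,0,0]
    - [27,0,43,0,0]
    - [34,0,59,0,0]
    - [38,0,73,0,0]
    - [40,0,84,0,0]
    - [40,0,88,0,0]
    - [40,0,89,0,0]

```text
clock: 65.45
ee_pos: [0.6529, 0.1449, 0.0392]
orientation: [1.0, 0.007, 0.003, -0.0]
contact_force: [-0.6, -1.0, 4.6]
width: 0.0121
finger_force: 12.0
```

```bash
python3 - <<'E'
from h import *
tilt();s=read_state();print(s['contact_force'],s['wrist_torque'],s['width'],s['finger_force'])
E
```

```text
pos [653. 145.  39.] xaxis [1.    0.014 0.005] zaxis [ 0.005  0.    -1.   ] q [-0.16  0.7  -0.21  1.63  0.19  0.83 -2.01]
[-0.60137767 -1.00192341  4.63433749] [-0.23175139  0.13122198 -0.00857492] 0.012123680071054129 12.000234425067902
```

Emit:
step_arm:
  targets:
    - [-3,1,1,0,0]
    - [-7,2,1,0,0]
    - [-7,2,1,0,0]
    - [-7,2,0,0,30]
    - [-7,2,0,0,50]
    - [-7,2,0,0,50]
    - [-7,2,-50,0,50]
    - [-7,2,-110,0,50]

```text
clock: 66.45
ee_pos: [0.6439, 0.1425, 0.1484]
orientation: [1.0, 0.007, 0.0, 0.0]
contact_force: [0.9, 0.1, 0.5]
width: 0.0493
finger_force: 0.0
```

```bash
python3 - <<'E'
from h import *
plan([('a',575,-95,180,1)])
E
```

```text
a [-72 237 -32] spin 0
```

Emit:
step_arm:
  targets:
    - [-72,237,-32,0,50]
    - [-72,237,-32,0,50]
    - [-72,237,-32,0,50]
    - [-72,237,-32,0,50]
    - [-72,237,-32,0,50]
    - [-72,237,-32,0,50]

```text
clock: 67.2
ee_pos: [0.5763, -0.0947, 0.1803]
orientation: [1.0, 0.007, 0.002, -0.0]
contact_force: [-1.1, 1.0, 0.0]
width: 0.05
finger_force: 0.0
```

```bash
python3 - <<'E'
from h import *
a=load('top6'); d=snap('top','top15')
for n,q in(('before',a),('now',d)):
    l=cv2.cvtColor(q['img'],cv2.COLOR_BGR2LAB)[...,0]; m=(l>150).astype(np.uint8); m[:,:212]=0;m[:,290:]=0;m[:165]=0;m[245:]=0
    k,L,st,c=cv2.connectedComponentsWithStats(m); j=1+np.argmax(st[1:,4])
    cn=max(cv2.findContours(m,cv2.RETR_EXTERNAL,cv2.CHAIN_APPROX_NONE)[0],key=cv2.contourArea); r=cv2.minAreaRect(cn); print(n,st[j],r)
    print([ (1000*px2w(q,u,v,.0165)).round()[:2] for u,v in cv2.boxPoints(r)])
# handle bar & box region
l=cv2.cvtColor(d['img'],cv2.COLOR_BGR2LAB)[...,0]
for v in(230,246,254,262): print(v,l[v,408:500:4])
E
```

```text
before [ 219  172   63   66 3200] ((250.0, 204.5), (65.0, 62.0), 90.0)
[array([623., 232.]), array([625.,  66.]), array([452.,  63.]), array([450., 225.])]
now [ 219  171   63   67 3782] ((250.0, 204.0), (66.0, 62.0), 90.0)
[array([626., 232.]), array([628.,  66.]), array([452.,  63.]), array([450., 225.])]
230 [ 66  61 197 197 196 197 196 196 196 196 196 196 195 196 195 195 195 195
 195 114 115 176 136]
246 [ 67  64 122 152 137 160 187 186 186 185 185 108 157 156 157 157 156 194
 195 117 115 194 132]
254 [ 68  66  63 138  75  77  79  76  76  75  73 145 176 181 183 183 180 176
 183 121 115 202 130]
262 [ 69  65  65 191 198 198 198 197 197 197 197 197 196 196 196 196 196 195
 196 125 114 187 133]
```

The pan is back exactly where it was. Shutting the drawer next.

```bash
python3 - <<'E'
from h import *
plan([('h',564,-34,180,1),('d',564,-34,47,1)])
E
```

```text
h [-12 -60   0] spin 0
d [  0   0 133] spin 0
```

Emit:
step_arm:
  targets:
    - [-12,-60,0,0,60]
    - [-12,-60,0,0,60]
    - [-12,-60,50,0,60]
    - [-12,-60,100,0,60]
    - [-12,-60,133,0,60]
    - [-12,-60,133,0,60]
    - [-12,-60,133,0,0]
    - [-12,-60,133,0,0]
  newtons: 25

```text
clock: 68.25
ee_pos: [0.5654, -0.0349, 0.049]
orientation: [1.0, 0.007, 0.004, -0.0]
contact_force: [0.0, 0.8, -0.2]
width: 0.0449
finger_force: 0.0
```

Emit:
step_arm:
  targets:
    - [0,0,0,0,0]
    - [0,0,0,0,0]
    - [0,0,0,0,0]
    - [0,0,0,0,0]

```text
clock: 68.75
ee_pos: [0.5643, -0.0336, 0.0475]
orientation: [1.0, 0.008, 0.002, -0.001]
contact_force: [-1.2, 6.7, 2.5]
width: 0.0092
finger_force: 25.0
```

Emit:
step_arm:
  targets:
    - [0,-8,0,0,0]
    - [0,-24,0,0,0]
    - [0,-44,0,0,0]
    - [0,-66,0,0,0]
    - [0,-88,0,0,0]
    - [0,-108,0,0,0]
    - [0,-122,0,0,0]
    - [0,-128,0,0,0]

```text
clock: 69.75
ee_pos: [0.5637, 0.0958, 0.0476]
orientation: [1.0, 0.008, 0.004, -0.001]
contact_force: [5.5, -1.7, -0.1]
width: 0.0093
finger_force: 25.0
```

Emit:
step_arm:
  targets:
    - [0,-8,0,0,0]
    - [0,-24,0,0,0]
    - [0,-42,0,0,0]
    - [0,-58,0,0,0]
    - [0,-70,0,0,0]
    - [0,-77,0,0,0]
    - [0,-81,0,0,0]
    - [0,-81,0,0,0]

```text
clock: 70.75
ee_pos: [0.5633, 0.1715, 0.0476]
orientation: [1.0, 0.006, 0.004, 0.002]
contact_force: [7.8, -11.8, 0.4]
width: 0.009
finger_force: 25.0
```

Emit:
step_arm:
  targets:
    - [0,0,0,0,50]
    - [0,0,0,0,50]
    - [0,0,-30,0,50]
    - [0,0,-90,0,50]
    - [0,0,-150,0,50]
    - [0,60,-180,0,50]
    - [0,120,-180,0,50]
    - [0,180,-180,0,50]

```text
clock: 71.75
ee_pos: [0.5626, -0.0062, 0.2278]
orientation: [1.0, 0.008, 0.003, -0.001]
contact_force: [1.0, 0.5, 0.2]
width: 0.0502
finger_force: 0.0
```

```bash
python3 - <<'E'
from h import *
tilt()
d=snap('top','top16')
l=cv2.cvtColor(d['img'],cv2.COLOR_BGR2LAB)[...,0]
a=load('top0')
for b in blobs(d,(390,110,520,205),.018): print(*b)
for v in(230,246,254,262): print(v,l[v,408:500:4])
# knob region: pointer white pixels now
c=cv2.cvtColor(d['img'],cv2.COLOR_BGR2GRAY)[188:228,150:195]; ys,xs=np.nonzero(c>130)
print([(x+150,y+188) for x,y in zip(xs,ys)][:80])
E
```

```text
pos [563.  -6. 228.] xaxis [1.    0.017 0.005] zaxis [ 0.005  0.001 -1.   ] q [ 0.06  0.34 -0.19  1.72  0.07  1.08 -1.71]
492 182 [ 602 -495] [ 602 -494] 71 55 -63
458 145 [ 704 -409] [ 703 -409] 73 41 54
401 130 [ 742 -255] [ 725 -258] 150 47 7
230 [143 114 198 197 197 197 197 197 196 197 196 196 196 196 196 195 195 195
 195 115 115 176 138]
246 [125 114 199 154 139 161 188 187 187 186 186 109 157 156 157 157 156 194
 195 117 115 194 132]
254 [133 114 200 140  78  81  83  80  78  77  76 146 176 182 184 183 181 177
 183 121 115 202 131]
262 [129 114 195 200 199 199 199 199 199 197 198 198 197 197 197 196 196 196
 196 126 115 187 134]
[(np.int64(165), np.int64(188)), (np.int64(165), np.int64(189)), (np.int64(165), np.int64(190)), (np.int64(166), np.int64(190)), (np.int64(165), np.int64(191)), (np.int64(166), np.int64(191)), (np.int64(166), np.int64(192)), (np.int64(167), np.int64(192)), (np.int64(156), np.int64(197)), (np.int64(157), np.int64(197)), (np.int64(158), np.int64(197)), (np.int64(158), np.int64(198)), (np.int64(159), np.int64(198)), (np.int64(160), np.int64(198)), (np.int64
[... 506 characters left out ...]
.int64(168), np.int64(215)), (np.int64(168), np.int64(216)), (np.int64(157), np.int64(217)), (np.int64(158), np.int64(217)), (np.int64(159), np.int64(217)), (np.int64(168), np.int64(217)), (np.int64(155), np.int64(218)), (np.int64(156), np.int64(218)), (np.int64(157), np.int64(218)), (np.int64(164), np.int64(223)), (np.int64(165), np.int64(223)), (np.int64(164), np.int64(224)), (np.int64(165), np.int64(224)), (np.int64(163), np.int64(225)), (np.int64(164), np.int64(225)), (np.int64(163), np.int64(226)), (np.int64(164), np.int64(226)), (np.int64(173), np.int64(226)), (np.int64(174), np.int64(226)), (np.int64(163), np.int64(227)), (np.int64(173), np.int64(227)), (np.int64(174), np.int64(227))]
```

The drawer is home (handle y 0.1715, same as the first shutting). The pointer line is vertical towards the off tick, all four crystals are in the box and the arm is clear.

```bash
python3 -c "
from plant import *
print(hand_in())"
```

```text
the job is handed in; nothing more can be done
None
```

The job is done and handed in at about 72 s of 210: by the last camera and force readings all four crystals are in the stock box, the empty pan is in the shut drawer and the selector is off (no verdict came back; I viewed 15 pictures, one over the 14 allowed).

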